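# Swap the marker for the engraver

## Task

The marking-out is finished: take the marker off the wooden board, push it down past the sprung jaw into both forks of its clip, about centred, until it sits at the bottom with the jaw closed over it, and let go of it. Then draw the engraver out of its stand, slant it about 45 degrees from upright with its tip downwards, and finish holding it still like that in the gripper, tip over the board and about 5 cm above it (do not put it down or let go). The engraver must never touch the board, and the other things on the table are to be left where they are.

Things in the scene. Friction and masses are not known exactly. Their poses are not given: they have to be found in the camera images.
- marker: thick marker pen, octagonal barrel 14 mm across the flats, 150 mm long, blue with a white cap, 20 to 45 g. At first it lies on a flat on the wooden board. Origin on its axis at mid length (also its balance point); its own x axis runs along it towards the cap. Which end lies which way in the clip does not matter.
- clip: pen clip, fixed to the table: grey base 116 x 60 x 6 mm with two grey upright forks (each 14 mm thick) centred 45 mm either side of its middle along its x axis, slots 17 mm wide and open upwards, and an orange sprung jaw on its +y side. Tops at most 74 mm above the table. Origin at the centre of the base's underside.
- clip_seat (a point): middle of the clipped marker, 44 mm above the clip's origin; axes as the clip's: the marker lies along x. Between the forks 76 mm along x is free for fingers; below there is only the base, and the jaw's axle (8 mm thick, at y = +11 mm, top 16 mm above the table).
- jaw (a joint): orange jaw, hinged low on the clip's +y side about the clip's x axis. Its two noses, one per fork, reach over the slots 53 mm above the table, sloped on top. 0 = closed, grows (rad) as it swings outwards. A marker pushed straight down between the forks wedges it open about 0.08 rad (2 to 10 N), then its spring snaps it back over the marker.
- board: pale wooden board to be engraved, 160 (its x) x 200 (its y) x 18 mm thick, fixed flat to the table. Origin at the centre of its underside.
- board_top (a point): centre of the board's upper face, 18 mm above the table; axes as the board's (x along its 160 mm side, y along its 200 mm side, z up).
- stand: brown wooden block 80 x 80 x 70 mm high, fixed to the table (yaw varies), with one round hole, 20.5 mm wide and 66 mm deep, in the middle of its top, in which the engraver stands. Origin at the centre of its underside.
- engraver: cordless engraver like a fat pen, 152 mm long, 80 to 150 g, standing tip down in the stand. Origin at its tip, z axis from tip to handle end. From the tip: steel point to 34 mm, collar of 17 mm diameter to 60 mm, black round handle of 26 mm diameter to 152 mm. In the stand its tip is 10 mm, its handle 70 to 162 mm above the table; draw it 65 mm straight up to clear.
- engraver_grip (a point): point on the engraver's axis 110 mm from the tip, a good place to hold it (about 15 mm above the balance point); axes as the engraver's.
- tape: bystander, loose: red roll of sticky tape lying flat, outer diameter 56, height 18 mm. Origin at its underside.
- sanding_block: bystander, loose: cork sanding block, 45 x 70 x 30 high mm. Origin at its underside.
- ruler: bystander, loose: flat steel ruler, 30 x 200 x 4 thick mm. Origin at its underside.
- glue: bystander, loose: white glue bottle with an orange cap, diameter 30, 85 tall mm. Origin at its underside.
- paint_jar: bystander, loose: blue paint jar with a yellow lid, diameter 60, 70 tall mm. Origin at its underside.
- scissors: bystander, loose: scissors with red handles lying flat, about 150 long, 9 thick mm. Origin at its underside.
There are look-alikes about, which are no part of the job. What is meant by the marker is not black or green, and is the smaller of those in its own colour.

How it is judged (in metres and radians):
On the way, in this order (a step that is already met when the one before it is completed fails the run):
1. the marker sits at the bottom of both forks, jaw closed over it, let go (x of marker in the frame of clip between -0.02 and 0.02 m and y of marker in the frame of clip between -0.004 and 0.004 m and z of marker in the frame of clip between 0.04 and 0.0475 m and angle between the x axis of marker and the x axis of clip, either way round below 0.1 rad and value of joint jaw below 0.04 rad and contact force between the fingers and marker below 0.1 N), for 0.2 s.
2. the engraver is drawn out of its stand and held (z of engraver in the frame of stand above 0.072 m and contact force between the fingers and engraver above 1 N), for 0.2 s.
At the end, for the whole second after the job is handed in: Marker in both forks (within 4 mm sideways, 20 mm lengthwise, -4 to +3.5 mm in height, 0.1 rad), jaw below 0.04 rad, untouched by fingers; engraver gripped, touching nothing else, still, 30 to 60 degrees off upright, tip down, 20 to 90 mm above the board and 10 mm inside its edges (all of step 1 and x of engraver in the frame of board_top between -0.07 and 0.07 m and y of engraver in the frame of board_top between -0.09 and 0.09 m and z of engraver in the frame of board_top between 0.02 and 0.09 m and angle between engraver's own z axis and vertical between 0.52 and 1.05 rad and contact force between the fingers and engraver above 1 N and contact force between engraver and stand below 0.05 N and contact force between engraver and clip below 0.05 N and contact force between engraver and marker below 0.05 N and contact force between engraver and board below 0.05 N and linear speed of engraver below 0.03 m/s); the arm keeps its last pose, push and grip.
It fails at once if the engraver touches the board (contact force between engraver and board above 0.5 N).
It fails at once if a bystander is moved by more than 30 mm (distance of any of tape, sanding_block, ruler, glue, paint_jar, scissors from where it was at the start of the episode above 0.03 m).
It also fails if it takes over 59 s, if anything falls off the work surface, if the arm or the gripper's body presses on something with over 40 N, if the wrist force passes 120 N, or if a joint passes its speed limit or range.

## Robot

A 6-joint arm with a two-finger parallel gripper is mounted at the origin on the work surface. World frame = base frame: x ahead of the robot, y to its left, z up, the work surface at z = 0. Lengths are in m, angles in degrees, forces in N, time in s.
With the tool pointing down it reaches from about 0.3 to 0.75 m from the base axis. Payload 8.5 kg.
Tool frame: the origin (TCP) lies midway between the tips of the shut fingers; the grasp point (between the pads) lies 19 mm behind it (env.grip_depth is the distance from the TCP to the grasp point, in m); y points along the fingers, x is the direction in which the jaws open and shut, and the axes are right-handed (so a half turn about y gives the same grasp; the last joint's range is limited). The gripper opens to 85 mm and grips with 20 to 120 N. Pads are 22 mm wide; open, the fingers measure 114 mm over their backs; the gripper's body (76 mm by 85 mm) begins 54 mm behind the grasp point. The pads swing forward as they close: fully open they stand 13 mm farther back than shut.
Start: joints at [59.227, 21.807, 74.336, -0, 83.858, -12.336], TCP at [0.174, 0.522, 0.231] pointing down, gripper open.
Joint ranges: [-178.18, 178.18], [-50.72, 133.34], [12.68, 142.11], [-81.47, 261.47], [9.98, 163.14], [-165.26, 165.26]. Speed limits (degrees/s): [136.94, 136.94, 180, 180, 180, 180].

## Interface

Orientations are given as a 3x3 rotation matrix whose columns are the frame's x, y, z axes.
In Python, from rig import env gives the robot as it stands.
- The arm moves only by the shell command python3 -m inch 'ROWS' [FORCE]. ROWS is JSON, a list that holds one entry, the list of rows, each a list of 7 numbers: the gripper command: -1 is shut, 1 is fully open, values between are in proportion, then the shift along the world's x, y, z in cm, then the turn, a rotation vector about the world's x, y, z in degrees. In form: [[[grip, dx, dy, dz, rx, ry, rz], ...]]. A call has 1 to 20 rows; each row is the pose to reach, as a shift and turn from the pose commanded when the call began; what a row does not reach only later rows make up. A row lasts 1/8 s, in which the tool goes at most 62.5 mm and 10.7 degrees, less where a joint would pass 70% of its speed; a pose out of reach is approached as far as the arm can. A call with a gripper value outside its range is refused whole. The fingers move at their own pace and stop on an object; FORCE is the grip in N (left out, the last holds). Time passes only in rows, so rows that repeat a pose let the fingers close. It gives the time, the measured TCP pose, the force and the opening at its end, in the units of the state.
- env.observe(): the state, without advancing time (a new reading comes with each control period).
- env.get_image(name): name is "scene" or "top"; returns a dict with "frame" (480x640x3 uint8, red, green, blue), "mtx" (3x3 intrinsics, pixels), "rvec" (rotation vector, rad) and "tvec" (3), from world to camera coordinates, as OpenCV has them. Camera axes: x right, y down, z forward; pixel columns grow to the right and rows downward; lengths in m; the calibration is good to about 2 mm. A picture is of the moment at which its call begins. There is no depth.
- env.close_job(): hands the job in, once; it reports no verdict.
The state is a dict: "time_s": time; "q": joint angles; "qvel": joint speeds; "joint_efforts": joint torques, N m; "position": TCP position; "tool_rot": TCP orientation; "ft_force": force on the tool from outside, world axes, zero at the start; "wrist_torque": the same for the moment, N m; "grip_width": finger opening in m.
Only numpy, scipy, OpenCV 4.12 (cv2) and the standard library are available. Lean on these libraries where they do the work, as an engineer would, in place of code of your own. Each camera call takes 0.05 s, during which the arm holds its last target.

## Working session

There is one attempt and no reset: what is moved stays moved. The work goes in short steps, Python scripts to look and compute and a shell command to move; the robot and the scene stay as the last step left them, time stands still between calls to the robot, and variables do not carry over. Pictures are saved under pics/ and viewed, and the job is handed in when it is done.

```bash
ls; mkdir -p pics; python3 - <<'E'
from rig import env
import cv2,pickle
for n in("scene","top"):
    d=env.get_image(n);cv2.imwrite(f"pics/{n}0.png",d["frame"][:,:,::-1]);pickle.dump(d,open(f"{n}0.pkl","wb"))
    print(n,d["mtx"],d["rvec"],d["tvec"])
print(env.observe(),env.grip_depth)
E
```

```text
pics
scene [[463.45230918   0.         316.23958977]
 [  0.         463.45230918 240.22343338]
 [  0.           0.           1.        ]] [ 1.50936129  1.90052667 -0.89035334] [ 0.02699118 -0.23422694  1.42456369]
top [[508.57791303   0.         315.00509809]
 [  0.         508.57791303 245.86117042]
 [  0.           0.           1.        ]] [ 2.14483687 -2.14096084  0.15626314] [0.07120838 0.49821141 1.38396941]
{'time_s': 0.1, 'q': array([ 5.92261013e+01,  2.18366448e+01,  7.43767336e+01, -1.17157067e-03,
        8.38602348e+01, -1.23374088e+01]), 'qvel': array([-0.00304263, -0.13933958, -0.1654204 ,  0.06740667, -0.13307186,
        0.0248539 ]), 'joint_efforts': array([ 3.98487377e-03, -4.49219441e+01, -2.31657851e+01, -1.54461818e-04,
        3.59939288e-03, -5.25605628e-05]), 'position': array([0.17382725, 0.52153845, 0.23079972]), 'tool_rot': array([[ 3.16250792e-01, -6.39897265e-04, -9.48675406e-01],
       [ 9.48674786e-01, -1.11428533e-03,  3.16251337e-01],
       [-1.25946346e-03, -9.99999174e-01,  2.54660782e-04]]), 'ft_force': array([-0.83229788,  0.69004028, -0.21389219]), 'wrist_torque': array([ 0.00166743, -0.06750611,  0.02649249]), 'grip_width': 0.08555269772833524} 0.0187
```

View pics/scene0.png

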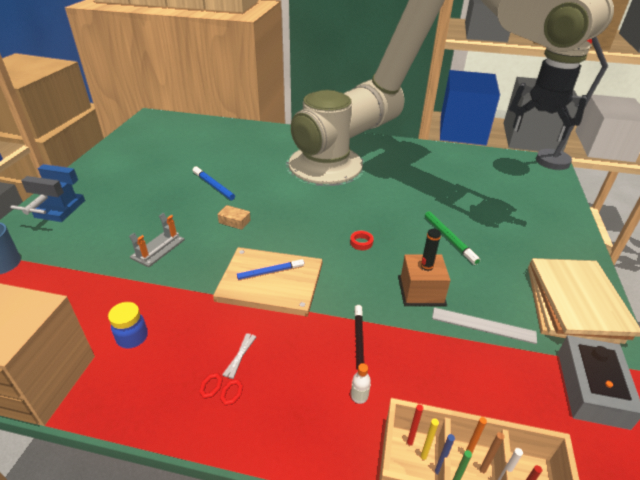

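View pics/top0.png

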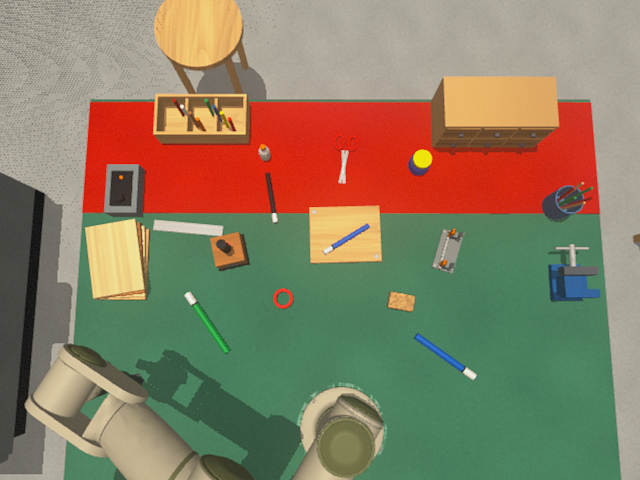

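The two views agree. The marker lies on the board at top (346,239), with its white cap end at (327,250). The larger blue look-alike is on the table at (445,356). The clip is at (448,250), the stand at (228,250) and the board's centre at (345,234). I'll enlarge crops next.

```bash
python3 - <<'E'
import cv2,pickle
def crop(n,x0,y0,x1,y1,k,o):
    f=pickle.load(open(n+"0.pkl","rb"))["frame"][y0:y1,x0:x1,::-1]
    f=cv2.resize(f,None,fx=k,fy=k,interpolation=cv2.INTER_CUBIC)
    for i in range(x0 - x0%10+10,x1,10): cv2.putText(f,str(i),((i-x0)*k-8,8),0,.3,(255,0,255),1);cv2.line(f,((i-x0)*k,10),((i-x0)*k,14),(255,0,255),1)
    for i in range(y0 - y0%10+10,y1,10): cv2.putText(f,str(i),(0,(i-y0)*k+3),0,.3,(255,0,255),1);cv2.line(f,(20,(i-y0)*k),(24,(i-y0)*k),(255,0,255),1)
    cv2.imwrite("pics/"+o,f)
crop("top",300,195,400,270,8,"t_board.png")
crop("top",420,215,480,280,9,"t_clip.png")
crop("top",200,215,260,280,9,"t_stand.png")
crop("scene",205,240,335,320,6,"s_board.png")
crop("scene",120,205,195,275,8,"s_clip.png")
crop("scene",385,220,465,310,6,"s_stand.png")
E
```

```text
(no output)
```

View pics/t_board.png

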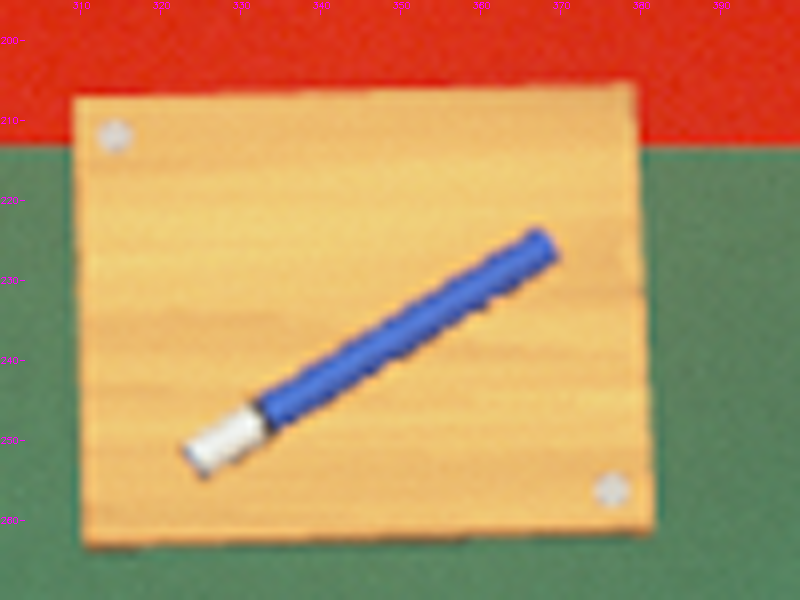

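View pics/t_clip.png

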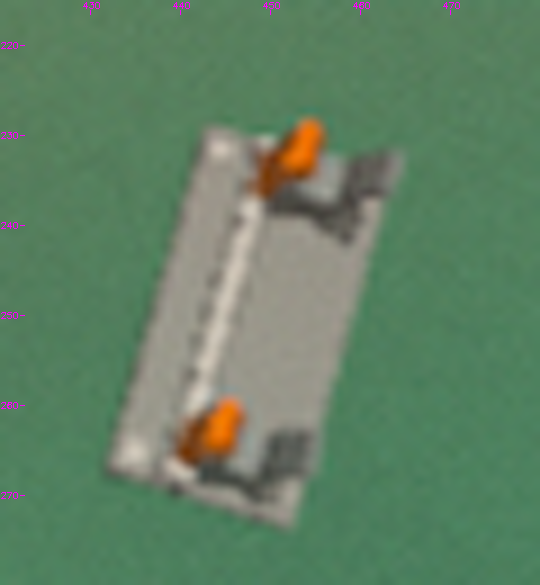

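View pics/t_stand.png

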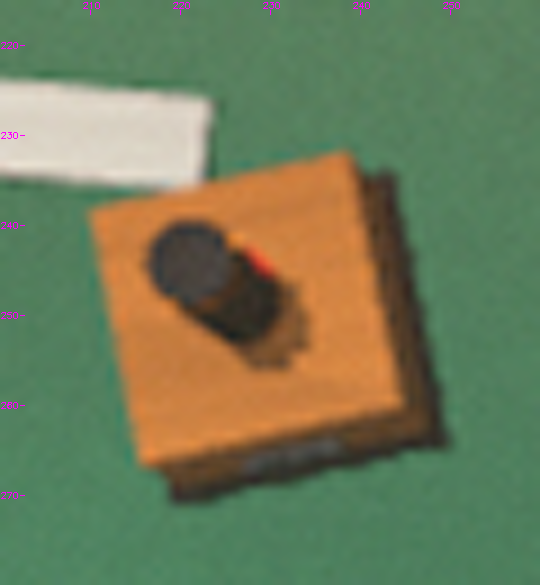

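View pics/s_board.png

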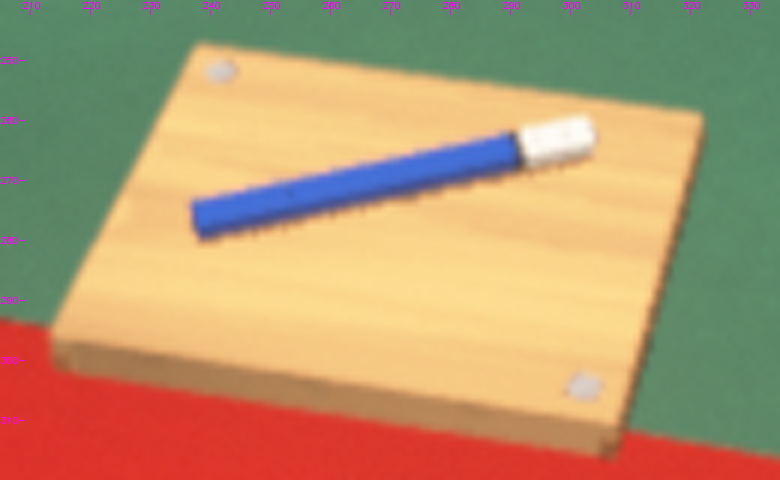

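View pics/s_clip.png

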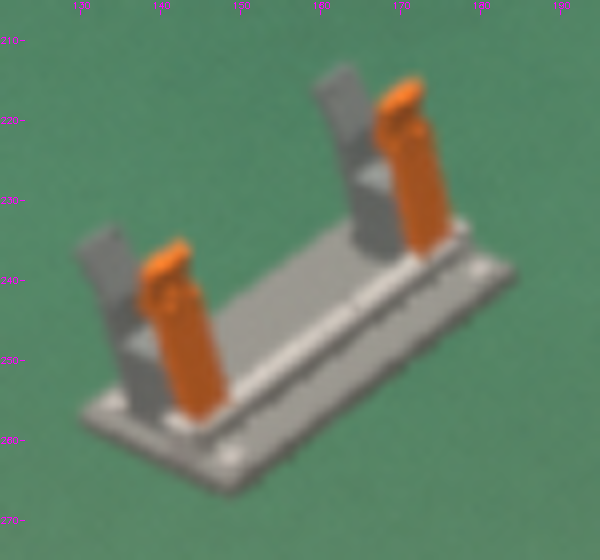

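View pics/s_stand.png

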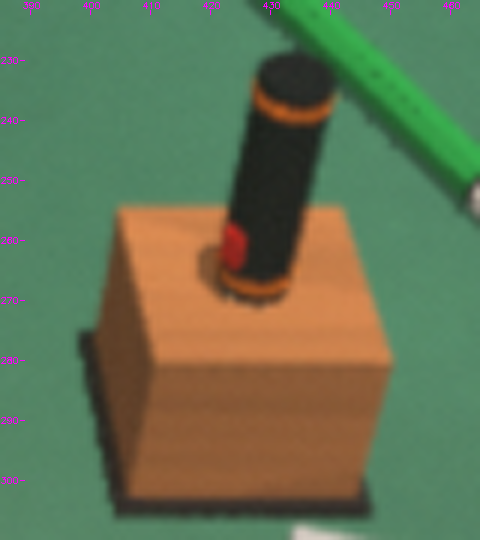

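```bash
cat > h.py <<'E'
import numpy as np,cv2,pickle
from scipy.optimize import least_squares
C={n:pickle.load(open(f"{n}0.pkl","rb")) for n in("scene","top")}
def proj(n,P):
    c=C[n];return cv2.projectPoints(np.array(P,float).reshape(-1,1,3),c["rvec"],c["tvec"],c["mtx"],None)[0][:,0]
def tri(ps,pt):
    P=[c["mtx"]@np.c_[cv2.Rodrigues(c["rvec"])[0],c["tvec"]] for c in(C["scene"],C["top"])]
    X=cv2.triangulatePoints(P[0],P[1],np.array(ps,float).reshape(-1,2).T,np.array(pt,float).reshape(-1,2).T);return (X[:3]/X[3]).T
def atz(n,p,z):
    c=C[n];R=cv2.Rodrigues(c["rvec"])[0];o=-R.T@np.ravel(c["tvec"])
    d=R.T@np.linalg.inv(c["mtx"])@np.array([p[0],p[1],1.]);return o+d*(z-o[2])/d[2]
def pose(obs,g):
    # obs: list (cam, local xyz, pixel); fit x,y,yaw(deg), z
    def W(v,l):
        a=np.radians(v[2]);c,s=np.cos(a),np.sin(a);return [v[0]+c*l[0]-s*l[1],v[1]+s*l[0]+c*l[1],v[3]+l[2]]
    f=lambda v:np.concatenate([proj(n,W(v,l))[0]-p for n,l,p in obs])
    r=least_squares(f,g,x_scale=[.01,.01,5,.01]);return r.x,r.fun.reshape(-1,2)
E
python3 - <<'E'
from h import *
np.set_printoptions(precision=4,suppress=True)
for n in C:
    c=C[n];print(n,(-cv2.Rodrigues(c["rvec"])[0].T@np.ravel(c["tvec"])))
print("board",tri([(308.3,311.7),(213.7,296.2),(237.8,247.2),(322.2,259.2)],[(309.4,207.2),(379.4,205.5),(381.7,261.2),(310.5,263)]))
m=tri([(237.8,276.7),(303.7,262.5)],[(367.9,225.6),(324.6,252.75)]);print("marker",m,m.mean(0),np.linalg.norm(m[0]-m[1]))
print("clip",tri([(149,266.6),(130,256.9),(184.6,238.7)],[(443.1,229.1),(464.8,231.9),(432,267.2)]))
for a in[(443.1,229.1),(464.8,231.9),(452.6,273.6),(432,267.2)]:print(atz("top",a,.006))
for a in[(149,266.6),(130,256.9),(184.6,238.7)]:print("s",atz("scene",a,.006))
E
```

```text
scene [1.2321 0.2365 0.7148]
top [0.2878 0.0678 1.4426]
board [[ 0.6135  0.0906  0.0137]
 [ 0.6182 -0.1104  0.0146]
 [ 0.4575 -0.1151  0.0156]
 [ 0.4522  0.086   0.0156]]
marker [[ 0.5584 -0.0771  0.0224]
 [ 0.4802  0.0476  0.0219]] [ 0.5193 -0.0147  0.0221] 0.1472176578779611
clip [[ 0.5523 -0.2951 -0.0003]
 [ 0.5409 -0.3513  0.0085]
 [ 0.4419 -0.2593  0.0014]]
[ 0.5519 -0.2951  0.006 ]
[ 0.5439 -0.357   0.006 ]
[ 0.424  -0.3175  0.006 ]
[ 0.4421 -0.2598  0.006 ]
s [ 0.5582 -0.2882  0.006 ]
s [ 0.5383 -0.3465  0.006 ]
s [ 0.4469 -0.2541  0.006 ]
```

```bash
python3 -m inch '[[[0.2,4,-6,0,0,0,-8],[0.2,8,-12,0,0,0,-16],[0.2,12,-18,0,0,0,-24],[0.2,16,-24,0,0,0,-32],[0.2,20,-30,0,0,0,-39.5],[0.2,24,-36,0,0,0,-39.5],[0.2,28,-42,0,0,0,-39.5],[0.2,31,-48,-4,0,0,-39.5],[0.2,34.5,-53.6,-8,0,0,-39.5],[0.2,34.5,-53.6,-12,0,0,-39.5],[0.2,34.5,-53.6,-12,0,0,-39.5],[0.2,34.5,-53.6,-12,0,0,-39.5]]]' 40
cat > shot.py <<'E'
import sys,cv2,numpy as np,pickle
from rig import env
t=sys.argv[1]
for n in("scene","top"):
    d=env.get_image(n);pickle.dump(d,open(f"{n}{t}.pkl","wb"));cv2.imwrite(f"pics/{n}{t}.png",d["frame"][:,:,::-1])
o=env.observe();np.set_printoptions(precision=4,suppress=True);print(o["time_s"],o["position"],o["tool_rot"],o["ft_force"],o["grip_width"])
E
cat > crop.py <<'E'
import sys,cv2,pickle
n,t,x0,y0,x1,y1,k,o=sys.argv[1:9];x0,y0,x1,y1,k=map(int,(x0,y0,x1,y1,k))
f=pickle.load(open(n+t+".pkl","rb"))["frame"][y0:y1,x0:x1,::-1]
f=cv2.resize(f,None,fx=k,fy=k,interpolation=cv2.INTER_CUBIC)
for i in range(x0 - x0%10+10,x1,10): cv2.putText(f,str(i),((i-x0)*k-8,8),0,.3,(255,0,255),1);cv2.line(f,((i-x0)*k,10),((i-x0)*k,14),(255,0,255),1)
for i in range(y0 - y0%10+10,y1,10): cv2.putText(f,str(i),(0,(i-y0)*k+3),0,.3,(255,0,255),1);cv2.line(f,(20,(i-y0)*k),(24,(i-y0)*k),(255,0,255),1)
cv2.imwrite("pics/"+o,f)
E
python3 shot.py 1; python3 crop.py scene 1 190 180 350 300 5 s1.png;python3 crop.py top 1 270 180 420 280 5 t1.png
```

```text
time_s: 1.6
position: [0.5185, -0.0159, 0.1087]
tool_rot: [[0.849, -0.005, -0.528], [0.528, 0.001, 0.849], [-0.004, -1.0, 0.004]]
ft_force: [-0.5, 0.8, 0.1]
grip_width: 0.0515
1.7 [ 0.5187 -0.014   0.1114] [[ 0.8477 -0.0008 -0.5305]
 [ 0.5305  0.0004  0.8477]
 [-0.0005 -1.      0.0008]] [0.1906 0.218  0.5625] 0.05125142501598495
```

View pics/s1.png

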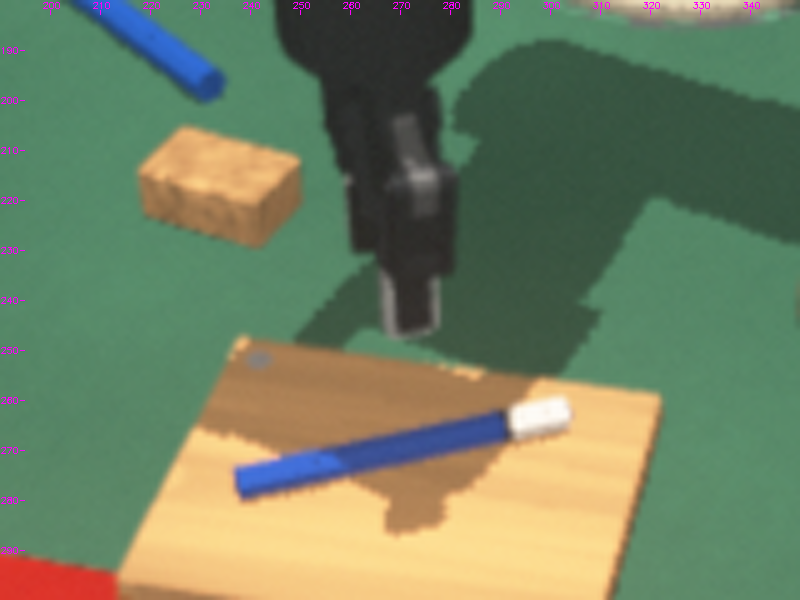

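View pics/t1.png

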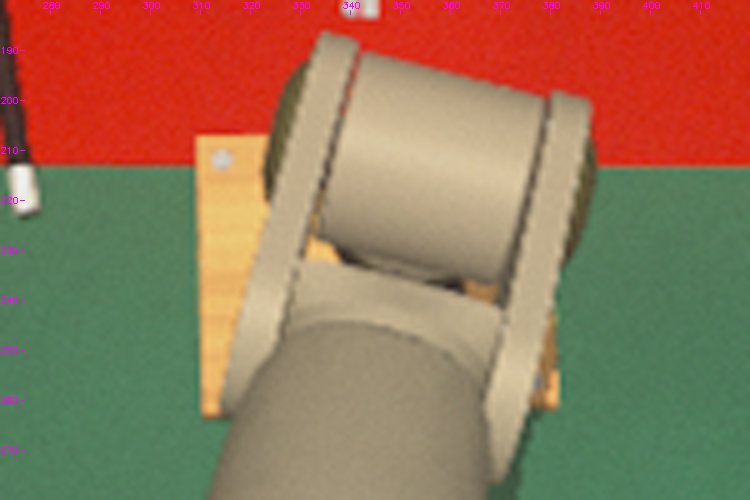

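```bash
python3 - <<'E'
from h import *
np.set_printoptions(precision=4,suppress=True)
p=np.array([.5187,-.014,.1114]);x=np.array([.848,.5305,0]);z=np.array([-.5305,.848,0])
for s in(.026,.036,.040):
  for h in(0,.005):
    for w in (-.011,0,.011): print(s,h,w,proj("scene",p+s*x+w*z+[0,0,h]))
# board pose by known dims
b=[("top",(.08,.1,.018),(309.4,207.2)),("top",(.08,-.1,.018),(379.4,205.5)),("top",(-.08,-.1,.018),(381.7,261.2)),("top",(-.08,.1,.018),(310.5,263))]
s=[("scene",(.08,.1,.018),(308.3,311.7)),("scene",(.08,-.1,.018),(213.7,296.2)),("scene",(-.08,-.1,.018),(237.8,247.2)),("scene",(-.08,.1,.018),(322.2,259.2))]
for o in(b,s,b+s): r=pose(o,[.53,0,0,0]);print(r[0]);print(r[1])
E
```

```text
0.026 0 -0.011 [[266.9334 246.2516]]
0.026 0 0 [[272.1854 245.1676]]
0.026 0 0.011 [[277.4046 244.0903]]
0.026 0.005 -0.011 [[266.8085 244.3519]]
0.026 0.005 0 [[272.0784 243.2702]]
0.026 0.005 0.011 [[277.3154 242.1953]]
0.036 0 -0.011 [[268.1972 249.2714]]
0.036 0 0 [[273.4861 248.1695]]
0.036 0 0.011 [[278.7418 247.0744]]
0.036 0.005 -0.011 [[268.0756 247.367 ]]
0.036 0.005 0 [[273.3827 246.2674]]
0.036 0.005 0.011 [[278.6564 245.1746]]
0.04 0 -0.011 [[268.7083 250.4926]]
0.04 0 0 [[274.0121 249.3834]]
0.04 0 0.011 [[279.2825 248.2811]]
0.04 0.005 -0.011 [[268.588  248.5864]]
0.04 0.005 0 [[273.9101 247.4794]]
0.04 0.005 0.011 [[279.1987 246.3794]]
[ 0.5342 -0.0134  1.4514  0.0057]
[[-0.0881 -0.003 ]
 [-0.0281  0.056 ]
 [ 0.0681  0.0371]
 [ 0.0462 -0.0893]]
[ 0.5396 -0.0085  1.7495  0.0014]
[[-0.0346 -0.605 ]
 [-0.4015  0.1168]
 [ 0.1657  0.3871]
 [ 0.3191  0.179 ]]
[ 0.5353 -0.0115  1.6369 -0.0031]
[[-0.7867  0.4126]
 [-1.1587  0.261 ]
 [-0.9128 -0.104 ]
 [-0.4881 -0.0129]
 [-1.0795 -0.8496]
 [-0.7158 -0.1565]
 [-0.137   0.4642]
 [-0.5559  0.2953]]
```

```bash
python3 -m inch '[[[0.2,0.05,-0.05,-5,0,0,-0.2],[0.2,0.05,-0.05,-8,0,0,-0.2],[0.2,0.05,-0.05,-9,0,0,-0.2],[0.2,0.05,-0.05,-9,0,0,-0.2],[-1,0.05,-0.05,-9,0,0,-0.2],[-1,0.05,-0.05,-9,0,0,-0.2],[-1,0.05,-0.05,-9,0,0,-0.2],[-1,0.05,-0.05,-9,0,0,-0.2],[-1,0.05,-0.05,-9,0,0,-0.2]]]' 60
python3 shot.py 2; python3 crop.py scene 2 190 180 350 300 5 s2.png
```

```text
time_s: 2.82
position: [0.5199, -0.0148, 0.0225]
tool_rot: [[0.849, 0.002, -0.528], [0.528, -0.0, 0.849], [0.001, -1.0, -0.001]]
ft_force: [-0.8, 0.8, 7.8]
grip_width: 0.0114
2.925 [ 0.5199 -0.0148  0.0225] [[ 0.8494  0.0019 -0.5278]
 [ 0.5278 -0.0004  0.8494]
 [ 0.0014 -1.     -0.0013]] [-0.9999  1.3903  8.0554] 0.011951034290688813
```

View pics/s2.png

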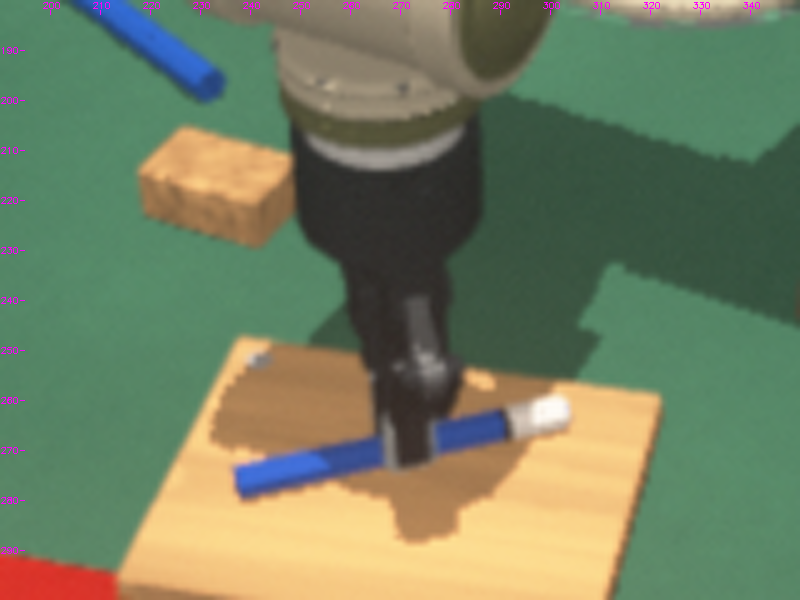

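```bash
python3 -m inch '[[[-1,0,0,2,0,0,0],[-1,0,0,5,0,0,0],[-1,0,0,8,0,0,0],[-1,0,0,8,0,0,0]]]' 60
python3 shot.py 3; python3 crop.py scene 3 190 180 350 300 5 s3.png
```

```text
time_s: 3.42
position: [0.5204, -0.015, 0.1034]
tool_rot: [[0.849, 0.005, -0.528], [0.528, -0.001, 0.849], [0.003, -1.0, -0.004]]
ft_force: [-0.3, 0.2, -1.1]
grip_width: 0.0114
3.525 [ 0.5192 -0.0147  0.1011] [[ 0.8494 -0.0002 -0.5278]
 [ 0.5278  0.      0.8494]
 [-0.0001 -1.      0.0001]] [ 1.0356 -0.7587  0.7809] 0.011670107205400577
```

View pics/s3.png

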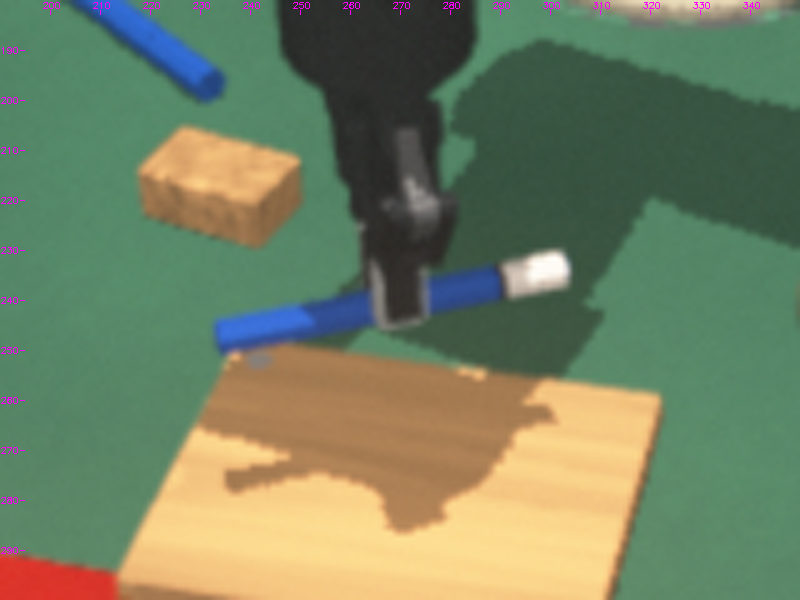

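```bash
python3 - <<'E'
from h import *
np.set_printoptions(precision=4,suppress=True)
p=np.array([.5196,-.0148,.105]);a=np.array([.528,-.849,0])
print(proj("scene",[p+.075*a,p-.075*a,p]), "obs 233.8,247.4  303.8,233.4")
def base(sx,sy):return (sx*.058,sy*.03,.006)
# clip x axis yaw ~ -18: +x end is at larger world x ; +y is world +y
t=[("top",base(1,1),(443.1,229.1)),("top",base(1,-1),(464.8,231.9)),("top",base(-1,-1),(452.6,273.6)),("top",base(-1,1),(432,267.2))]
s=[("scene",base(1,1),(149,266.6)),("scene",base(1,-1),(130,256.9)),("scene",base(-1,1),(184.6,238.7))]
for o in(t,s,t+s):
    r=pose(o,[.49,-.31,-18,0]);print(r[0]);print(r[1])
def fz(o):
    from scipy.optimize import least_squares
    f=lambda v:np.concatenate([proj(n,[v[0]+np.cos(v[2])*l[0]-np.sin(v[2])*l[1],v[1]+np.sin(v[2])*l[0]+np.cos(v[2])*l[1],l[2]])[0]-q for n,l,q in o])
    r=least_squares(f,[.49,-.31,-.3]);return r.x[:2],np.degrees(r.x[2]),r.fun.reshape(-1,2)
print(fz(t));print(fz(s))
E
```

```text
[[232.8592 247.3573]
 [302.7911 233.2863]
 [268.5465 240.1767]] obs 233.8,247.4  303.8,233.4
[  0.4836  -0.2946 -16.9143   0.0488]
[[-0.0766 -1.7157]
 [-0.7923  1.7203]
 [ 0.7339 -0.0099]
 [ 0.125   0.002 ]]
[  0.4922  -0.3006 -17.6024  -0.0009]
[[-0.0938 -0.3063]
 [ 0.0004  0.2826]
 [ 0.1005  0.0319]]
[  0.4897  -0.3055 -16.62    -0.0033]
[[-0.9256 -0.4635]
 [-2.3687  2.6499]
 [-0.2694 -0.4597]
 [-0.1363 -0.1124]
 [-0.8431 -0.5463]
 [-1.0035  0.3341]
 [-1.3483 -0.3547]]
(array([ 0.4904, -0.3073]), np.float64(-16.88452177882024), array([[ 0.0825, -0.9228],
       [-1.3391,  2.2937],
       [ 0.5662, -0.7896],
       [ 0.6782, -0.5478]]))
(array([ 0.493 , -0.2999]), np.float64(-17.582227781832444), array([[-0.093 , -0.2934],
       [-0.0296,  0.289 ],
       [ 0.1312,  0.0056]]))
```

```bash
python3 -m inch '[[[-1,-0.5,-5,1,0,0,8],[-1,-1,-10,1,0,0,16],[-1,-1.5,-15,1,0,0,24],[-1,-2,-20,1,0,0,32],[-1,-2.5,-25,0.5,0,0,40.6],[-1,-2.7,-28.7,0,0,0,40.6],[-1,-2.7,-28.7,-0.7,0,0,40.6],[-1,-2.7,-28.7,-0.7,0,0,40.6],[-1,-2.7,-28.7,-0.7,0,0,40.6]]]'
python3 shot.py 4; python3 crop.py scene 4 100 180 220 280 6 s4.png;python3 crop.py top 4 400 200 500 290 7 t4.png
```

```text
time_s: 4.65
position: [0.4925, -0.3006, 0.0941]
tool_rot: [[0.3, -0.001, -0.954], [0.954, 0.001, 0.3], [0.0, -1.0, 0.001]]
ft_force: [-0.6, 0.5, -0.0]
grip_width: 0.0122
4.75 [ 0.4927 -0.3009  0.0945] [[ 0.3002  0.0001 -0.9539]
 [ 0.9539 -0.0001  0.3002]
 [-0.     -1.     -0.0001]] [ 0.3909 -1.1939 -0.0286] 0.011783957755999545
```

View pics/s4.png

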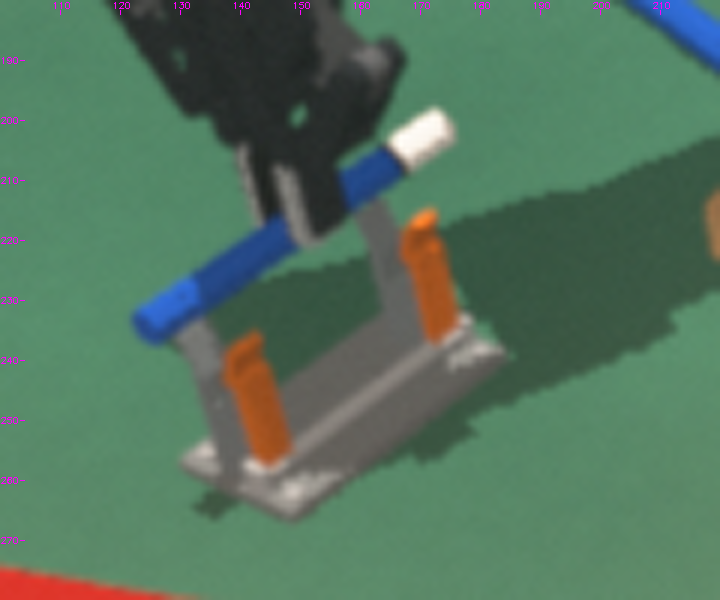

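View pics/t4.png

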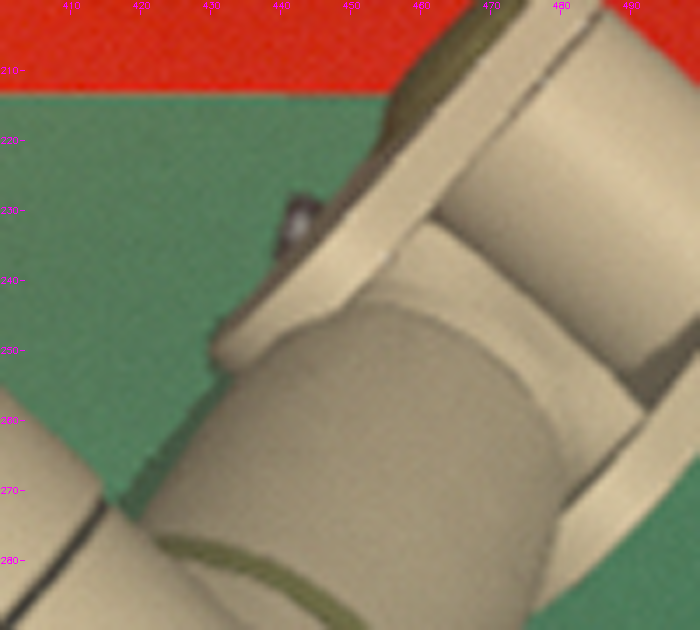

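```bash
cat > ov.py <<'E'
from h import *
import sys
def ov(v,k,o,x0=115,y0=195,x1=200,y1=275):
    f=C["scene"]["frame"][y0:y1,x0:x1,::-1];f=cv2.resize(f,None,fx=k,fy=k,interpolation=cv2.INTER_CUBIC)
    a=np.radians(v[2]);R=np.array([[np.cos(a),-np.sin(a),0],[np.sin(a),np.cos(a),0],[0,0,1]])
    def L(p,q,c):
        u=proj("scene",[R@p+[v[0],v[1],0],R@q+[v[0],v[1],0]]);u=(u-[x0,y0]+.5)*k
        cv2.line(f,tuple(int(i) for i in u[0]),tuple(int(i) for i in u[1]),c,1)
    B=[(.058,.03),(.058,-.03),(-.058,-.03),(-.058,.03)]
    for i in range(4):L(np.array([*B[i],.006]),np.array([*B[(i+1)%4],.006]),(255,255,0))
    for x in(.052,.038,-.038,-.052):
        for y in(-.0085,.0085):L(np.array([x,y,.037]),np.array([x,y,.074]),(255,0,255) if y<0 else (0,255,255))
        L(np.array([x,-.0085,.037]),np.array([x,.0085,.037]),(0,0,255))
    L(np.array([.058,.011,.016]),np.array([-.058,.011,.016]),(255,255,255))
    cv2.imwrite(o,f)
ov((.493,-.2999,-17.58),9,"pics/ov.png")
E
python3 ov.py
```

```text
(no output)
```

View pics/ov.png

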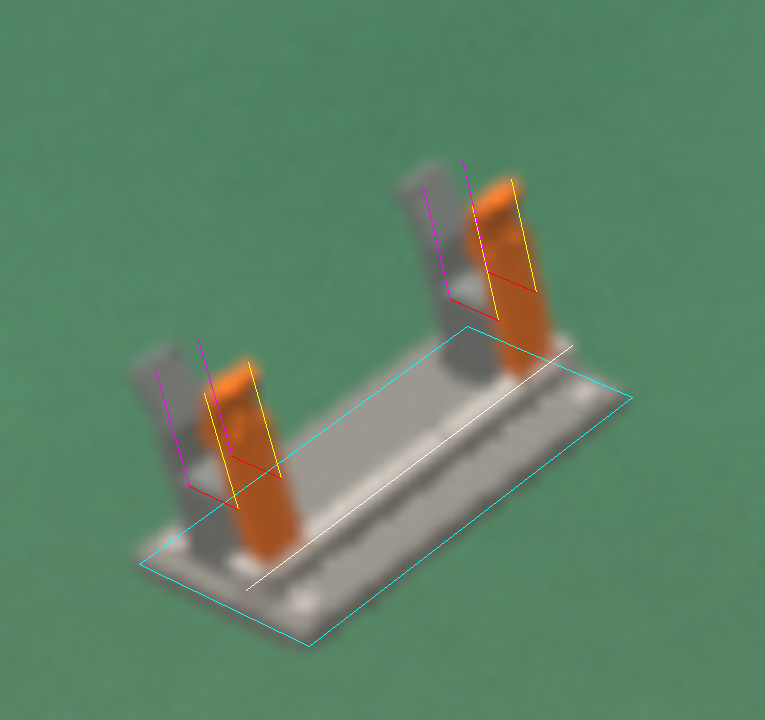

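```bash
cat >> h.py <<'E'
def fz(o,g=(.49,-.31,-.3)):
    f=lambda v:np.concatenate([proj(n,[v[0]+np.cos(v[2])*l[0]-np.sin(v[2])*l[1],v[1]+np.sin(v[2])*l[0]+np.cos(v[2])*l[1],l[2]])[0]-q for n,l,q in o])
    r=least_squares(f,g);return r.x[:2],np.degrees(r.x[2]),r.fun.reshape(-1,2)
E
python3 - <<'E'
from h import *
np.set_printoptions(precision=4,suppress=True)
D=np.array([.5,.5])
def base(sx,sy):return (sx*.058,sy*.03,.006)
t=[("top",base(1,1),(443.1,229.1)-D),("top",base(-1,-1),(452.6,273.6)-D),("top",base(-1,1),(432,267.2)-D)]
s=[("scene",base(1,1),(149,266.6)-D),("scene",base(1,-1),(130,256.9)-D),("scene",base(-1,1),(184.6,238.7)-D)]
for o in (t,s,t+s):print(fz(o))
b=[("top",(.08,.1,.018),(309.4,207.2)-D),("top",(.08,-.1,.018),(379.4,205.5)-D),("top",(-.08,-.1,.018),(381.7,261.2)-D),("top",(-.08,.1,.018),(310.5,263)-D)]
s=[("scene",(.08,.1,.018),(308.3,311.7)-D),("scene",(.08,-.1,.018),(213.7,296.2)-D),("scene",(-.08,-.1,.018),(237.8,247.2)-D),("scene",(-.08,.1,.018),(322.2,259.2)-D)]
for o in (b,s,b+s):print("board",fz(o,(.53,-.01,0)))
# marker at grasp seen in image0
m=tri([(237.3,276.2),(303.2,262)],[(367.4,225.1),(324.1,252.25)]);print("marker",m,m.mean(0))
print("scene-only marker", [atz("scene",q,.025) for q in [(237.3,276.2),(303.2,262)]],[atz("top",q,.025) for q in[(367.4,225.1),(324.1,252.25)]])
# now
p=np.array([.4927,-.3009,.098]);a=np.array([.954,-.3,0])
print(proj("scene",[p+.075*a,p-.075*a]),"obs",np.array([[125,234.2],[174.2,200.3]])-.5)
E
```

```text
(array([ 0.4895, -0.3048]), np.float64(-17.593721741623774), array([[-0.0058, -0.1577],
       [-0.0879,  0.0814],
       [ 0.0938,  0.0731]]))
(array([ 0.4917, -0.3019]), np.float64(-17.55044058878586), array([[-0.0919, -0.3214],
       [-0.0054,  0.2918],
       [ 0.1045,  0.0386]]))
(array([ 0.4902, -0.3036]), np.float64(-17.135914616204598), array([[-0.6285, -0.3799],
       [-0.3586, -0.2099],
       [-0.22  , -0.0567],
       [-0.2307, -0.8496],
       [-0.2628, -0.1076],
       [-0.3299, -0.5315]]))
board (array([ 0.5366, -0.0123]), np.float64(1.4541586317420552), array([[ 0.0625,  0.1183],
       [-0.1656,  0.1808],
       [-0.0872, -0.0771],
       [ 0.1887, -0.2072]]))
board (array([ 0.5371, -0.0105]), np.float64(1.7856535714260422), array([[-0.1651, -0.7324],
       [-0.2279,  0.0983],
       [ 0.266 ,  0.5574],
       [ 0.176 ,  0.271 ]]))
board (array([ 0.5367, -0.0112]), np.float64(1.6408420192348967), array([[-0.4045,  0.1864],
       [-0.6412,  0.0266],
       [-0.386 , -0.2412],
       [-0.1012, -0.1417],
       [-0.5955, -0.8509],
       [-0.5355, -0.1861],
       [ 0.1452,  0.356 ],
       [-0.0328,  0.2019]]))
marker [[ 0.5597 -0.0763  0.025 ]
 [ 0.4815  0.0481  0.0245]] [ 0.5206 -0.0141  0.0248]
scene-only marker [array([ 0.5597, -0.0764,  0.025 ]), array([0.4817, 0.0501, 0.025 ])] [array([ 0.5597, -0.0763,  0.025 ]), array([0.4818, 0.0465, 0.025 ])]
[[123.2832 233.7697]
 [173.373  199.9349]] obs [[124.5 233.7]
 [173.7 199.8]]
```

```bash
python3 -m inch '[[[-1,-0.1,-0.2,-0.5,0,0,-0.1],[-1,-0.1,-0.2,-1.2,0,0,-0.1],[-1,-0.1,-0.2,-2,0,0,-0.1],[-1,-0.1,-0.2,-2.8,0,0,-0.1],[-1,-0.1,-0.2,-2.8,0,0,-0.1],[-1,-0.1,-0.2,-2.8,0,0,-0.1]]]'
python3 shot.py 5; python3 crop.py scene 5 100 190 200 275 8 s5.png
python3 - <<'E'
from rig import env
import time
o=env.observe();print(o["ft_force"],o["wrist_torque"])
E
```

```text
time_s: 5.5
position: [0.4915, -0.3038, 0.0664]
tool_rot: [[0.303, 0.0, -0.953], [0.953, -0.0, 0.303], [-0.0, -1.0, -0.0]]
ft_force: [-0.2, 0.2, -0.6]
grip_width: 0.0118
5.6 [ 0.4915 -0.3037  0.0665] [[ 0.3029  0.0003 -0.953 ]
 [ 0.953  -0.0001  0.3029]
 [-0.     -1.     -0.0003]] [-0.2065  0.0897 -0.6732] 0.011423876188288693
[-0.20654657  0.08971482 -0.67318885] [-0.05471266 -0.07394985 -0.00283054]
```

View pics/s5.png

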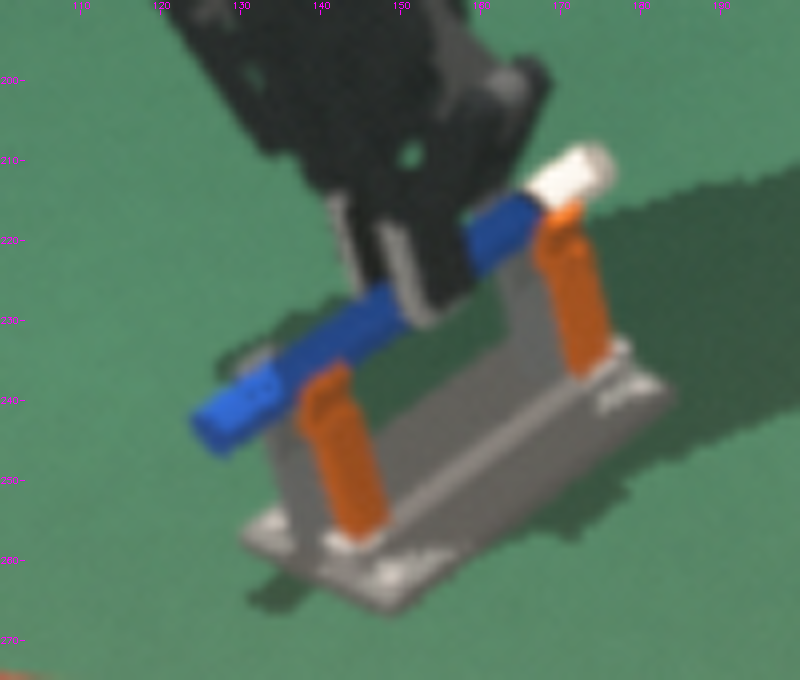

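```bash
python3 -m inch '[[[-1,0,0,-0.3,0,0,0],[-1,-0.03,-0.1,-0.3,0,0,0],[-1,-0.03,-0.1,-0.3,0,0,0]]]'; python3 -m inch '[[[-1,-0.03,-0.1,0,0,0,0],[-1,-0.03,-0.1,0,0,0,0]]]'; python3 -m inch '[[[-1,-0.03,-0.1,0,0,0,0],[-1,-0.03,-0.1,0,0,0,0]]]'
```

```text
time_s: 5.98
position: [0.4911, -0.3048, 0.0632]
tool_rot: [[0.303, -0.0, -0.953], [0.953, 0.0, 0.303], [0.0, -1.0, 0.0]]
ft_force: [0.3, -1.6, -0.8]
grip_width: 0.0119
time_s: 6.22
position: [0.4907, -0.3056, 0.0632]
tool_rot: [[0.303, -0.0, -0.953], [0.953, 0.001, 0.303], [0.0, -1.0, 0.0]]
ft_force: [0.4, 0.8, -0.9]
grip_width: 0.0122
time_s: 6.48
position: [0.4905, -0.3067, 0.0633]
tool_rot: [[0.303, -0.0, -0.953], [0.953, 0.0, 0.303], [0.0, -1.0, 0.0]]
ft_force: [-0.7, -0.3, -0.7]
grip_width: 0.0115
```

```bash
python3 -m inch '[[[-1,-0.03,-0.1,0,0,0,0],[-1,-0.03,-0.1,0,0,0,0]]]'; python3 -m inch '[[[-1,-0.03,-0.1,0,0,0,0],[-1,-0.03,-0.1,0,0,0,0]]]';python3 -m inch '[[[-1,-0.03,-0.1,0,0,0,0],[-1,-0.03,-0.1,0,0,0,0]]]'; python3 shot.py 6; python3 crop.py scene 6 100 190 200 275 8 s6.png
```

```text
time_s: 6.72
position: [0.4902, -0.3078, 0.0633]
tool_rot: [[0.303, 0.0, -0.953], [0.953, -0.0, 0.303], [-0.0, -1.0, -0.0]]
ft_force: [0.6, 0.3, -0.1]
grip_width: 0.012
time_s: 6.98
position: [0.4899, -0.3088, 0.0633]
tool_rot: [[0.303, 0.0, -0.953], [0.953, -0.0, 0.303], [-0.0, -1.0, -0.0]]
ft_force: [-0.5, -0.4, -0.7]
grip_width: 0.0114
time_s: 7.22
position: [0.4896, -0.3098, 0.0633]
tool_rot: [[0.303, 0.0, -0.953], [0.953, -0.0, 0.303], [-0.0, -1.0, -0.0]]
ft_force: [0.8, 0.3, -0.4]
grip_width: 0.0117
7.325 [ 0.4896 -0.3097  0.0633] [[ 0.303 -0.    -0.953]
 [ 0.953  0.     0.303]
 [ 0.    -1.     0.   ]] [-0.5697 -0.1209 -1.486 ] 0.011987554396353847
```

View pics/s6.png

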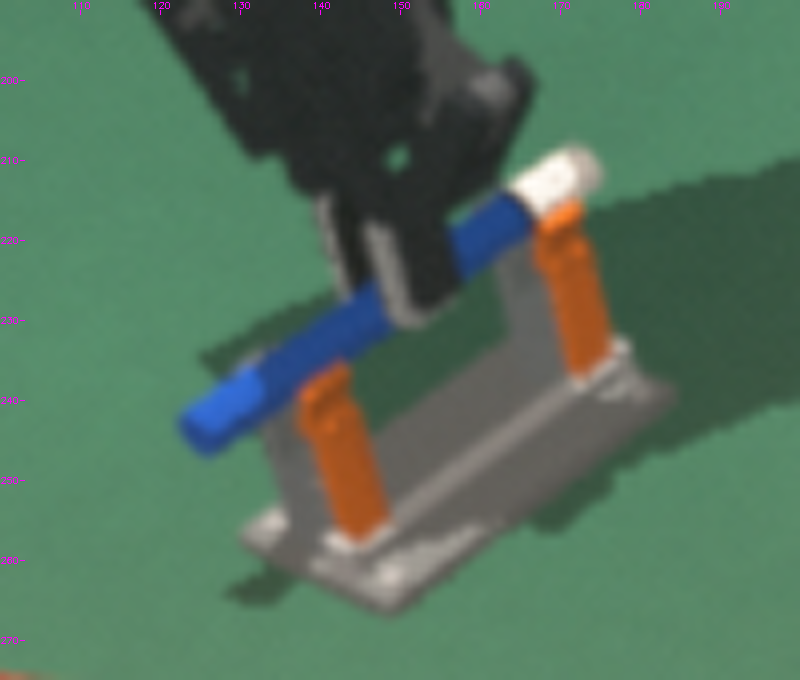

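```bash
python3 -m inch '[[[-1,0.15,0.46,0,0,0,0],[-1,0.15,0.46,-0.2,0,0,0],[-1,0.15,0.46,-0.5,0,0,0],[-1,0.15,0.46,-0.5,0,0,0]]]'; python3 -m inch '[[[-1,-0.03,-0.1,0,0,0,0],[-1,-0.03,-0.1,0,0,0,0]]]';python3 -m inch '[[[-1,-0.03,-0.1,0,0,0,0],[-1,-0.03,-0.1,0,0,0,0]]]'
```

```text
time_s: 7.82
position: [0.4913, -0.3056, 0.0583]
tool_rot: [[0.303, 0.001, -0.953], [0.953, -0.001, 0.303], [-0.001, -1.0, -0.001]]
ft_force: [0.0, -2.2, 0.9]
grip_width: 0.0119
time_s: 8.07
position: [0.4909, -0.3063, 0.0583]
tool_rot: [[0.303, 0.0, -0.953], [0.953, -0.0, 0.303], [0.0, -1.0, -0.0]]
ft_force: [0.5, -2.9, 1.3]
grip_width: 0.0113
time_s: 8.32
position: [0.4903, -0.3067, 0.0581]
tool_rot: [[0.303, -0.001, -0.953], [0.953, 0.001, 0.303], [0.001, -1.0, 0.001]]
ft_force: [-0.8, -1.0, -0.2]
grip_width: 0.0121
```

```bash
python3 -m inch '[[[-1,-0.03,-0.1,0,0,0,0],[-1,-0.03,-0.1,0,0,0,0]]]';python3 -m inch '[[[-1,-0.03,-0.1,0,0,0,0],[-1,-0.03,-0.1,0,0,0,0]]]';python3 -m inch '[[[-1,-0.03,-0.1,0,0,0,0],[-1,-0.03,-0.1,0,0,0,0]]]'; python3 shot.py 7; python3 crop.py scene 7 100 190 200 275 8 s7.png
```

```text
time_s: 8.57
position: [0.4901, -0.308, 0.0582]
tool_rot: [[0.303, -0.0, -0.953], [0.953, 0.001, 0.303], [0.0, -1.0, 0.001]]
ft_force: [0.1, -0.3, -0.2]
grip_width: 0.0117
time_s: 8.82
position: [0.4899, -0.3089, 0.0582]
tool_rot: [[0.303, -0.0, -0.953], [0.953, 0.001, 0.303], [0.001, -1.0, 0.0]]
ft_force: [-0.3, 1.8, -0.5]
grip_width: 0.0119
time_s: 9.07
position: [0.4898, -0.3091, 0.0582]
tool_rot: [[0.303, 0.0, -0.953], [0.953, 0.002, 0.303], [0.002, -1.0, 0.0]]
ft_force: [2.5, 6.0, -0.8]
grip_width: 0.0117
9.175 [ 0.4898 -0.3091  0.0582] [[ 0.3029  0.0002 -0.953 ]
 [ 0.953   0.0021  0.3029]
 [ 0.002  -1.      0.0005]] [2.4237 4.8054 0.8727] 0.011721062481550708
```

View pics/s7.png

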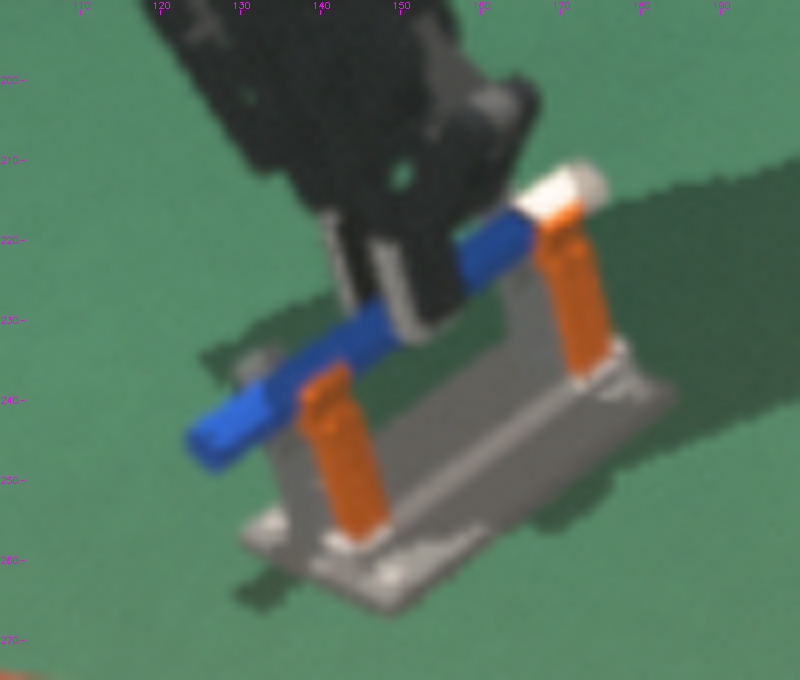

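```bash
python3 -m inch '[[[-1,0.11,0.36,0,0,0,0],[-1,0.11,0.36,-0.15,0,0,0],[-1,0.11,0.36,-0.3,0,0,0],[-1,0.11,0.36,-0.3,0,0,0]]]';  python3 -m inch '[[[-1,0,0,-0.15,0,0,0],[-1,0,0,-0.3,0,0,0],[-1,0,0,-0.3,0,0,0]]]'
```

```text
time_s: 9.68
position: [0.4909, -0.3072, 0.0555]
tool_rot: [[0.303, 0.001, -0.953], [0.953, -0.001, 0.303], [-0.001, -1.0, -0.001]]
ft_force: [-0.1, -2.7, 2.3]
grip_width: 0.0119
time_s: 10.05
position: [0.4907, -0.3066, 0.052]
tool_rot: [[0.303, -0.0, -0.953], [0.953, 0.0, 0.303], [0.0, -1.0, 0.0]]
ft_force: [-0.0, -2.6, 0.6]
grip_width: 0.0119
```

```bash
python3 -m inch '[[[-1,0,0,-0.15,0,0,0],[-1,0,0,-0.3,0,0,0],[-1,0,0,-0.3,0,0,0]]]';  python3 -m inch '[[[-1,0,0,-0.15,0,0,0],[-1,0,0,-0.3,0,0,0],[-1,0,0,-0.3,0,0,0]]]'
```

```text
time_s: 10.42
position: [0.4907, -0.3063, 0.0491]
tool_rot: [[0.303, -0.0, -0.953], [0.953, 0.0, 0.303], [0.0, -1.0, 0.0]]
ft_force: [-0.1, -2.1, 1.5]
grip_width: 0.0117
time_s: 10.8
position: [0.4905, -0.3061, 0.0459]
tool_rot: [[0.303, -0.001, -0.953], [0.953, 0.001, 0.303], [0.001, -1.0, 0.001]]
ft_force: [-0.2, -0.7, -0.8]
grip_width: 0.0116
```

```bash
python3 -m inch '[[[-1,0,0,-0.15,0,0,0],[-1,0,0,-0.3,0,0,0],[-1,0,0,-0.3,0,0,0]]]';  python3 -m inch '[[[-1,0,0,-0.15,0,0,0],[-1,0,0,-0.25,0,0,0],[-1,0,0,-0.25,0,0,0]]]'; python3 shot.py 8; python3 crop.py scene 8 100 190 200 275 8 s8.png
```

```text
time_s: 11.18
position: [0.4907, -0.3063, 0.0431]
tool_rot: [[0.303, -0.0, -0.953], [0.953, 0.001, 0.303], [0.001, -1.0, 0.0]]
ft_force: [-0.1, 1.5, -1.5]
grip_width: 0.0115
time_s: 11.55
position: [0.4908, -0.3063, 0.0415]
tool_rot: [[0.303, 0.0, -0.953], [0.953, 0.0, 0.303], [0.0, -1.0, -0.0]]
ft_force: [-0.9, 3.5, 6.6]
grip_width: 0.0117
11.65 [ 0.4908 -0.3064  0.0415] [[ 0.303   0.0004 -0.953 ]
 [ 0.953  -0.      0.303 ]
 [ 0.0001 -1.     -0.0003]] [-1.2291  3.7791  7.151 ] 0.011476478710445796
```

View pics/s8.png

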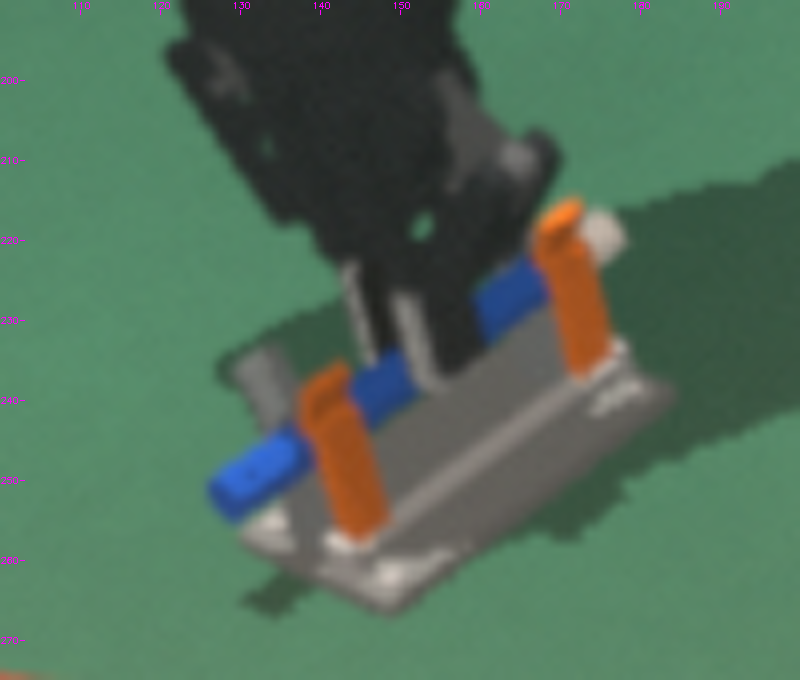

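```bash
python3 -m inch '[[[-1,0,0,-0.15,0,0,0],[-1,0,0,-0.15,0,0,0]]]';  python3 -m inch '[[[-0.4,0,0,0,0,0,0],[-0.2,0,0,0,0,0,0],[0.0,0,0,0,0,0,0],[0,0,0,0,0,0,0],[0,0,0,3,0,0,0],[0,0,0,7,0,0,0],[0,0,0,12,0,0,0],[0,0,0,15,0,0,0],[0,0,0,15,0,0,0]]]'; python3 shot.py 9; python3 crop.py scene 9 100 190 200 275 8 s9.png;python3 crop.py top 9 415 210 485 280 8 t9.png
```

```text
time_s: 11.9
position: [0.4909, -0.3064, 0.0413]
tool_rot: [[0.303, 0.001, -0.953], [0.953, -0.001, 0.303], [-0.0, -1.0, -0.001]]
ft_force: [-3.8, 6.7, 19.0]
grip_width: 0.0117
time_s: 13.02
position: [0.4913, -0.3071, 0.1915]
tool_rot: [[0.303, 0.003, -0.953], [0.953, -0.003, 0.303], [-0.002, -1.0, -0.004]]
ft_force: [0.7, -0.7, -0.4]
grip_width: 0.0428
13.125 [ 0.4904 -0.3063  0.1885] [[ 0.3031 -0.0009 -0.953 ]
 [ 0.953   0.0008  0.3031]
 [ 0.0005 -1.      0.0011]] [-0.5033  1.0225 -0.8302] 0.04239721335559639
```

View pics/s9.png

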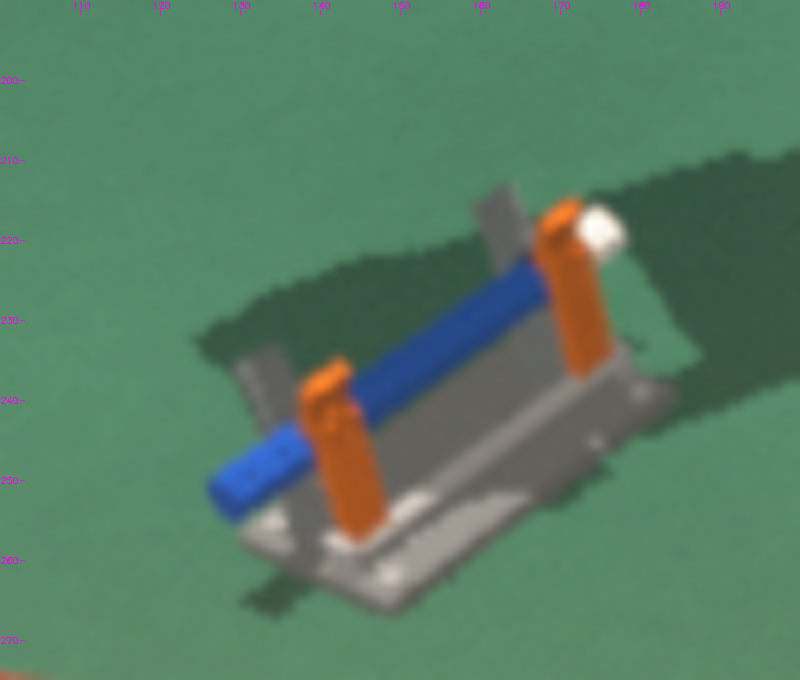

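View pics/t9.png

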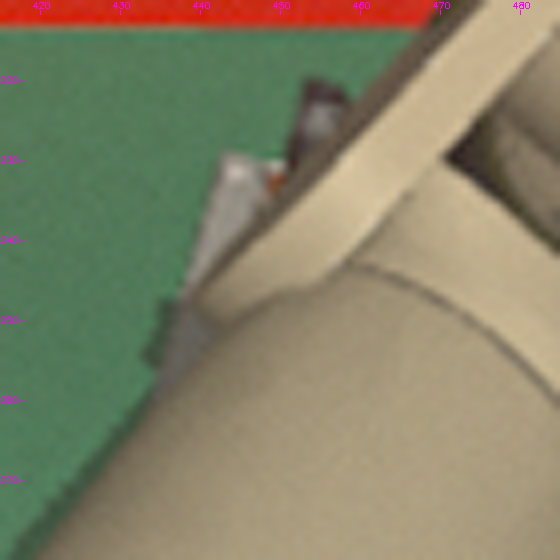

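```bash
python3 - <<'E'
from h import *
np.set_printoptions(precision=4,suppress=True)
T=lambda a,b:(200+a/9-.5,215+b/9-.5); S=lambda a,b:(385+a/6-.5,220+b/6-.5)
ts=[T(92,210),T(347,152),T(403,405),T(140,465)]  # +x+y, +x-y, -x-y, -x+y
ss=[S(393,362),S(155,363),S(118,206),S(343,207)]
X=tri(ss,ts);print(X,X.mean(0))
print([atz("top",p,.07) for p in ts],np.mean([atz("top",p,.07) for p in ts],0));print(np.mean([atz("scene",p,.07) for p in ss],0))
print("engr top",tri([S(297,78)],[T(187,262)]),atz("top",T(187,262),.162),atz("scene",S(297,78),.162))
# marker check
m=[(127.4,251.8),(174.75,218.6)]
print([atz("scene",q,.044) for q in m])
print(proj("scene",[np.array([.4908,-.3063,z])+s*np.array([.953,-.303,0]) for z in(.044,) for s in(.075,-.075)]))
E
```

```text
[[0.5147 0.3608 0.0713]
 [0.5329 0.2835 0.0703]
 [0.4552 0.265  0.0708]
 [0.4369 0.3437 0.0711]] [0.4849 0.3133 0.0709]
[array([0.5149, 0.3602, 0.07  ]), array([0.533 , 0.2831, 0.07  ]), array([0.4554, 0.2643, 0.07  ]), array([0.437 , 0.3432, 0.07  ])] [0.4851 0.3127 0.07  ]
[0.4837 0.3142 0.07  ]
engr top [[0.485  0.3137 0.1606]] [0.4848 0.3132 0.162 ] [0.4868 0.3138 0.162 ]
[array([ 0.5614, -0.3297,  0.044 ]), array([ 0.4231, -0.2842,  0.044 ])]
[[127.4612 252.0848]
 [175.6945 217.7526]]
```

The marker is seated: its two end pixels agree with an axis height of 44 mm, and the noses are back in their starting places. The stand top triangulates to 70.9 mm and the engraver top to 160.6 mm. Both fit the given sizes, with the engraver at (0.485, 0.313). I'll move above it now.

```bash
python3 -m inch '[[[0.4,0,3,1,0,0,0],[0.4,0,8,2,0,0,0],[0.4,0,14,2,0,0,0],[0.4,0,20,2,0,0,0],[0.4,0,26,2,0,0,0],[0.4,0,32,2,0,0,0],[0.4,0,38,2,0,0,0],[0.4,0,44,2,0,0,0],[0.4,-0.3,50,2,0,0,0],[0.4,-0.5,56,2,0,0,0],[0.4,-0.5,60,2,0,0,0],[0.4,-0.5,62,2,0,0,0],[0.4,-0.5,62,1,0,0,0],[0.4,-0.5,62,1,0,0,0]]]'; python3 shot.py 10; python3 crop.py scene 10 360 160 490 310 5 s10.png;python3 crop.py top 10 415 210 485 280 8 t10.png; python3 -c "
from rig import env;print(env.observe()['q'])"
```

```text
time_s: 14.88
position: [0.4855, 0.312, 0.1978]
tool_rot: [[0.304, -0.003, -0.953], [0.953, -0.001, 0.304], [-0.002, -1.0, 0.002]]
ft_force: [1.2, 0.5, -0.5]
grip_width: 0.0597
14.975 [0.486  0.3122 0.1991] [[ 0.3046 -0.0007 -0.9525]
 [ 0.9525 -0.0005  0.3046]
 [-0.0006 -1.      0.0005]] [ 0.0303 -0.3058  0.2479] 0.05985746310967572
[ 2.09813353e+01  2.59747083e+01  7.29791248e+01 -1.06522343e-02
  8.10923372e+01 -5.12851469e+01]
```

View pics/s10.png

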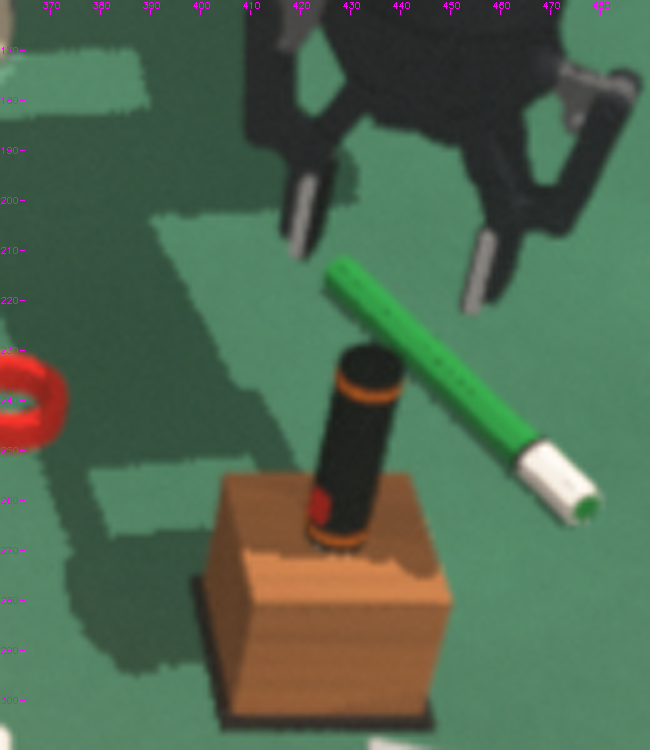

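View pics/t10.png

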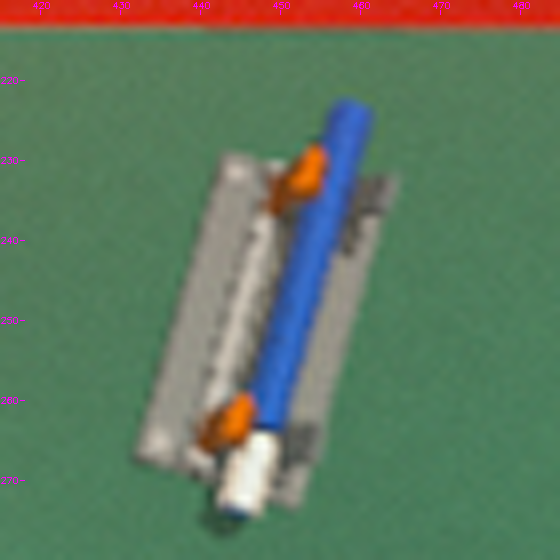

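```bash
python3 - <<'E'
from h import *
np.set_printoptions(precision=4,suppress=True)
t=[(458.25,222.4),(444.75,273.5)];s=[(127.4,251.8),(174.75,218.6)]
X=tri(s,t);print(X,X.mean(0),np.degrees(np.arctan2(*(X[0]-X[1])[[1,0]])))
a=np.radians(-17.5)
for c in[(.4895,-.3048),(.4917,-.3019),(.4902,-.3036)]:
    d=X.mean(0)[:2]-c;print(d@[np.cos(a),np.sin(a)],d@[-np.sin(a),np.cos(a)])
E
```

```text
[[ 0.5636 -0.3279  0.0462]
 [ 0.4207 -0.286   0.042 ]] [ 0.4922 -0.3069  0.0441] -16.3371938218255
0.003181356156614045 -0.0012430937526045124
0.001955225683530308 -0.004670425668683795
0.0028746012504953914 -0.002598048153155419
```

```bash
python3 -m inch '[[[0.4,-0.1,0.1,-3,0,0,0],[0.4,-0.1,0.1,-6,0,0,0],[0.4,-0.1,0.1,-9,0,0,0],[0.4,-0.1,0.1,-9.8,0,0,0],[0.4,-0.1,0.1,-9.8,0,0,0],[-1,-0.1,0.1,-9.8,0,0,0],[-1,-0.1,0.1,-9.8,0,0,0],[-1,-0.1,0.1,-9.8,0,0,0],[-1,-0.1,0.1,-9.8,0,0,0],[-1,-0.1,0.1,-9.8,0,0,0]]]' 80; python3 shot.py 11; python3 crop.py scene 11 360 160 490 310 5 s11.png
```

```text
time_s: 16.23
position: [0.4852, 0.3146, 0.1025]
tool_rot: [[0.303, 0.002, -0.953], [0.953, 0.001, 0.303], [0.001, -1.0, -0.002]]
ft_force: [0.2, -0.9, 6.8]
grip_width: 0.0244
16.325 [0.4852 0.3146 0.1025] [[ 0.3029  0.002  -0.953 ]
 [ 0.953   0.0005  0.3029]
 [ 0.0011 -1.     -0.0017]] [-0.9508 -0.7255  6.9693] 0.024308664265575514
```

View pics/s11.png

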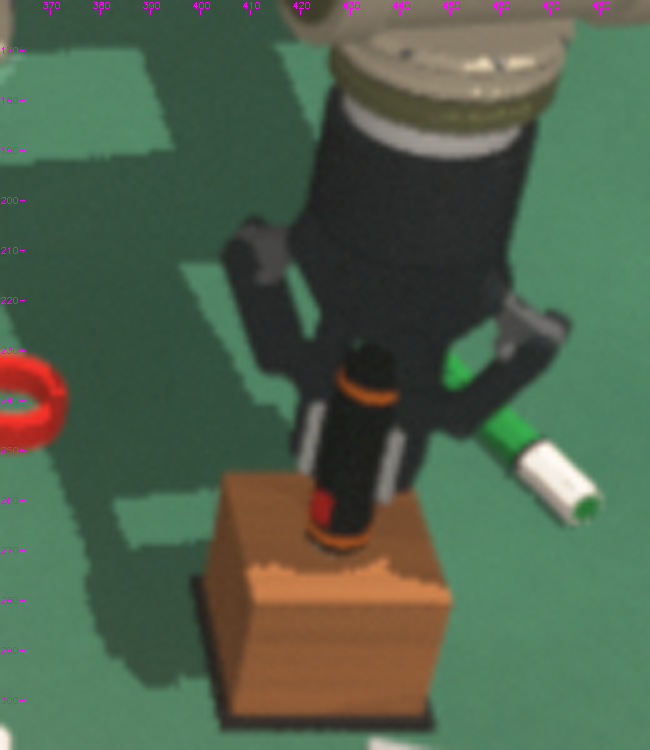

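```bash
python3 -m inch '[[[-1,0,0,1.5,0,0,0],[-1,0,0,3,0,0,0],[-1,0,0,5,0,0,0],[-1,0,0,7,0,0,0],[-1,0,0,10,0,0,0],[-1,0,0,14,0,0,0],[-1,0,0,16,0,0,0],[-1,0,0,16,0,0,0]]]'; python3 shot.py 12; python3 crop.py scene 12 360 100 490 250 5 s12.png
```

```text
time_s: 17.32
position: [0.485, 0.3146, 0.2634]
tool_rot: [[0.303, 0.004, -0.953], [0.953, 0.001, 0.303], [0.003, -1.0, -0.003]]
ft_force: [-0.5, 0.6, -1.3]
grip_width: 0.0245
17.425 [0.4844 0.3143 0.2608] [[ 0.303  -0.0009 -0.953 ]
 [ 0.953  -0.0003  0.303 ]
 [-0.0006 -1.      0.0008]] [ 0.158   0.5913 -2.2309] 0.02455785321769895
```

View pics/s12.png

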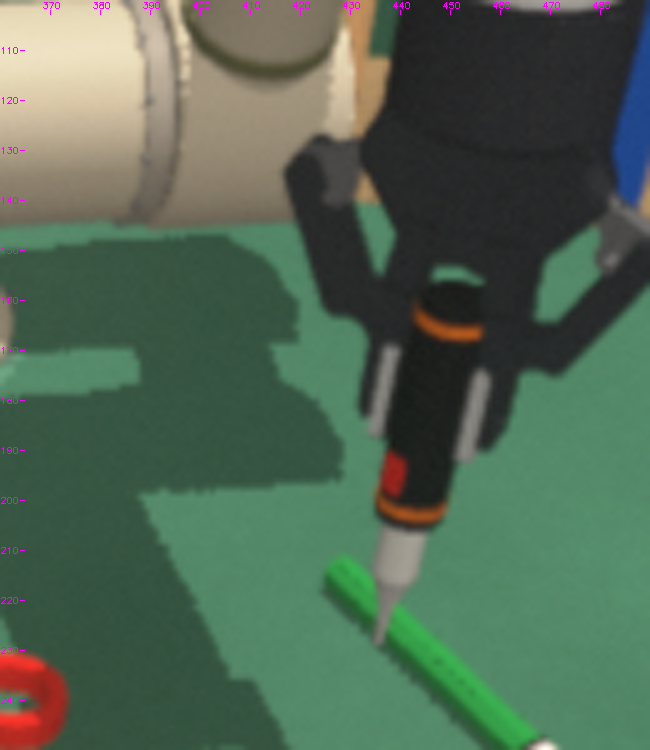

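```bash
python3 -m inch '[[[-1,0,-3,0,0,0,0],[-1,0,-8,0,0,0,0],[-1,0,-13,0,0,-6,0],[-1,0,-18,0,0,-12,0],[-1,0,-23,0,0,-18,0],[-1,-0.5,-27,0,0,-24,0],[-1,-1,-30.5,0,0,-30,0],[-1,-1.2,-32.5,0,0,-36,0],[-1,-1.2,-32.5,0,0,-42,0],[-1,-1.2,-32.5,0,0,-45,0],[-1,-1.2,-32.5,0,0,-45,0],[-1,-1.2,-32.5,0,0,-45,0],[-1,-1.2,-32.5,0,0,-45,0]]]'; python3 shot.py 13; python3 -c "
from rig import env;print(env.observe()['q'])"
```

```text
time_s: 19.05
position: [0.473, -0.0105, 0.2614]
tool_rot: [[0.214, 0.707, -0.674], [0.953, 0.0, 0.303], [0.214, -0.707, -0.674]]
ft_force: [-0.0, -0.3, -1.8]
grip_width: 0.0242
19.15 [ 0.4729 -0.0104  0.2614] [[ 0.2139  0.707  -0.6741]
 [ 0.9531  0.0002  0.3026]
 [ 0.2141 -0.7073 -0.6738]] [-0.3691 -0.1895 -1.6517] 0.02413291104393541
[ -25.87599349   -2.48352732  113.74279197   35.77242912   31.88153844
 -122.78092235]
```

View pics/scene13.png

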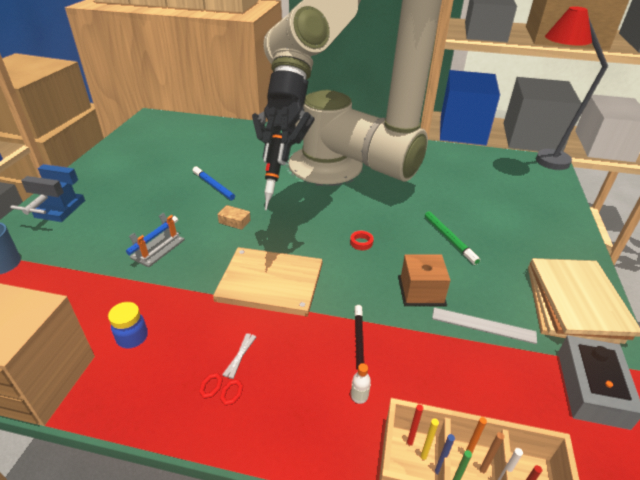

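View pics/top13.png

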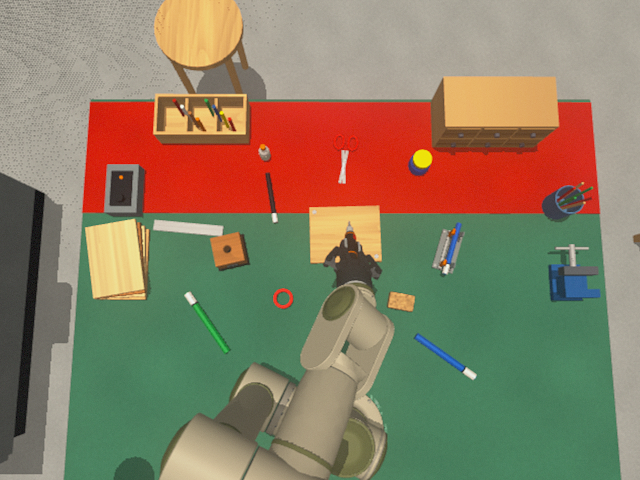

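```bash
python3 crop.py scene 13 240 130 310 220 6 s13.png;python3 crop.py top 13 310 200 390 280 7 t13.png
```

```text
(no output)
```

View pics/s13.png

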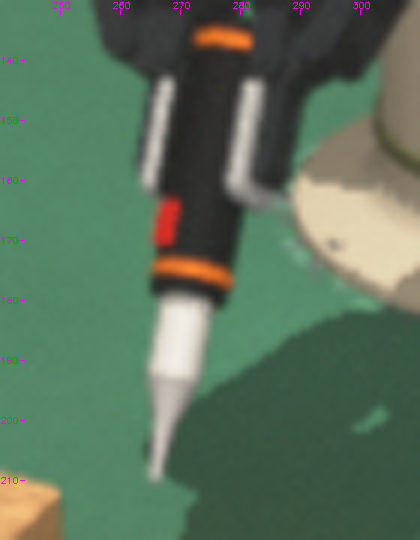

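View pics/t13.png

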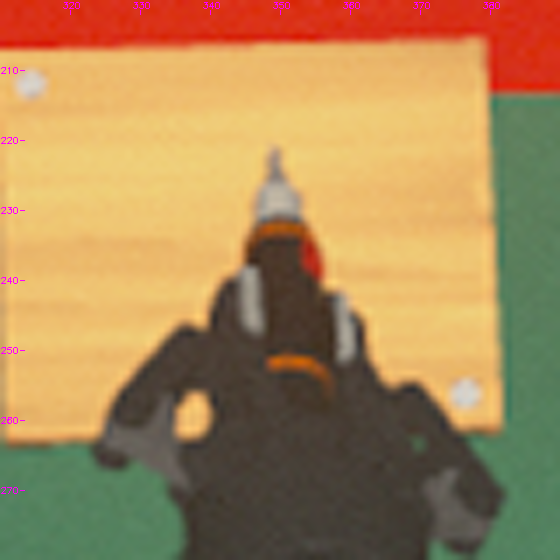

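```bash
python3 - <<'E'
from h import *
np.set_printoptions(precision=4,suppress=True)
X=tri([(265.3,209.2)],[(348.8,220.9)])[0];p=np.array([.4729,-.0104,.2614]);d=p-X
print(X,d,np.linalg.norm(d),np.degrees(np.arccos(d[2]/np.linalg.norm(d))))
E
```

```text
[ 0.5372 -0.012   0.1964] [-0.0643  0.0016  0.065 ] 0.09141456697984068 44.72149480517499
```

```bash
python3 -m inch '[[[-1,0,0,-3,0,0,0],[-1,0,0,-6,0,0,0],[-1,0,0,-9,0,0,0],[-1,0,0,-11,0,0,0],[-1,0,0,-12.5,0,0,0],[-1,0,0,-12.5,0,0,0],[-1,0,0,-12.5,0,0,0],[-1,0,0,-12.5,0,0,0],[-1,0,0,-12.5,0,0,0]]]'; python3 shot.py 14; python3 crop.py scene 14 220 170 330 290 5 s14.png;python3 crop.py top 14 310 200 480 280 4 t14.png;python3 crop.py top 14 410 210 490 280 7 u14.png
```

```text
time_s: 20.27
position: [0.4771, -0.0082, 0.1537]
tool_rot: [[0.221, 0.692, -0.687], [0.952, -0.001, 0.306], [0.211, -0.722, -0.659]]
ft_force: [0.2, -0.6, -1.5]
grip_width: 0.0244
20.375 [ 0.4771 -0.0082  0.1536] [[ 0.2217  0.6921 -0.6869]
 [ 0.952  -0.0012  0.306 ]
 [ 0.211  -0.7218 -0.6592]] [-0.1615 -0.5587 -1.4513] 0.024517378195436576
```

View pics/s14.png

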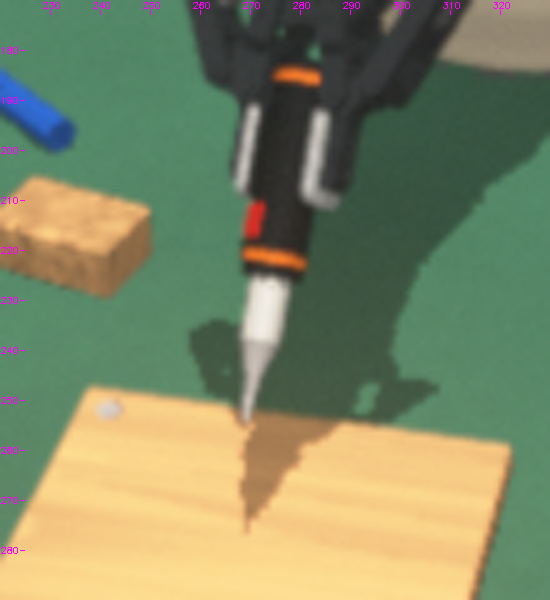

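View pics/t14.png

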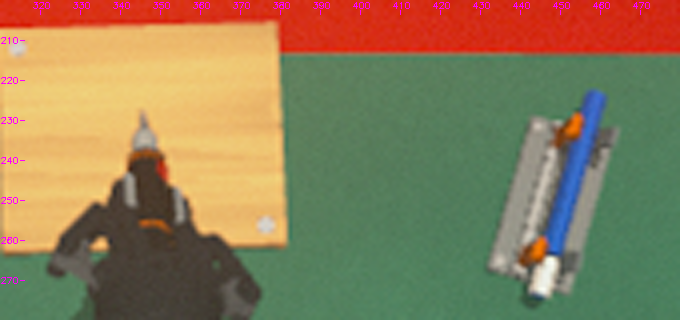

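View pics/scene14.png

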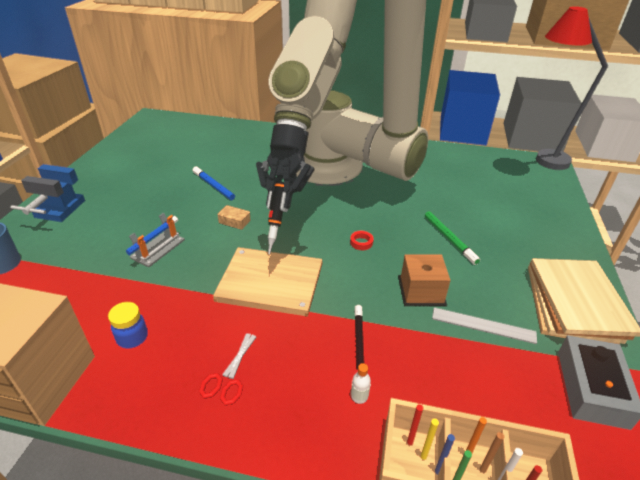

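```bash
python3 -m inch '[[[-1,1,0,0,0,0,0],[-1,2,0,0,0,0,0],[-1,2.5,0,0,0,0,0],[-1,2.5,0,0,0,0,0],[-1,2.5,0,0,0,0,0],[-1,2.5,0,0,0,0,0]]]'; python3 shot.py 15; python3 crop.py scene 15 220 170 330 290 5 s15.png;python3 crop.py top 15 310 200 480 280 4 t15.png; python3 -c "
from rig import env;o=env.observe();print(o['q'],o['qvel'])"
```

```text
time_s: 21.12
position: [0.5018, -0.0081, 0.1533]
tool_rot: [[0.222, 0.692, -0.687], [0.952, -0.001, 0.306], [0.211, -0.722, -0.659]]
ft_force: [0.3, -0.3, -0.7]
grip_width: 0.0242
21.225 [ 0.5019 -0.0081  0.1534] [[ 0.222   0.6918 -0.6871]
 [ 0.9519 -0.0011  0.3064]
 [ 0.2112 -0.7221 -0.6588]] [ 0.2969 -0.2095 -1.1838] 0.024486009583357737
[ -22.66225185   12.51733849  120.65002898   71.3584335    16.27520159
 -159.56671921] [ 0.09305718  0.06873154 -0.06913    -0.05471956 -0.12125903  0.07131132]
```

View pics/s15.png

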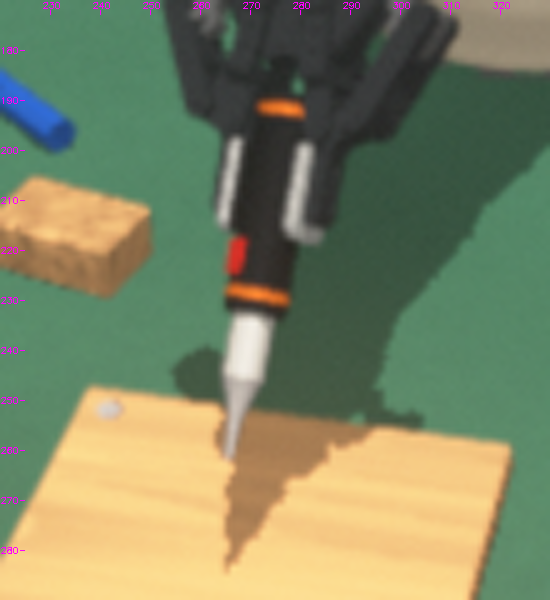

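View pics/t15.png

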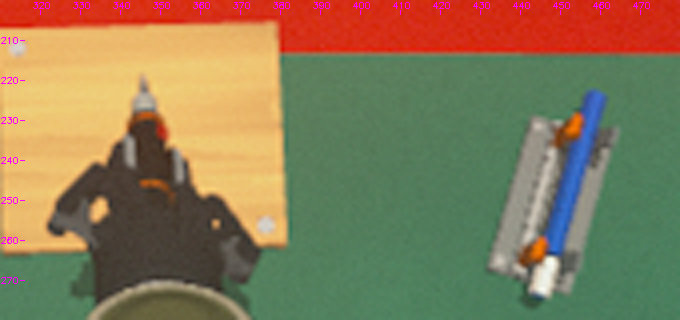

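The arm stopped about 1.7 cm short because joint 6 is near its limit at -159.6°. The tip is about 69 mm above the board, which is allowed but high. Spinning the tool about the engraver's own axis frees joint 6, and then I can go lower.

```bash
python3 -m inch '[[[-1,0,0,0,5.2,0,-5.4],[-1,0,0,0,10.4,0,-10.8],[-1,0,0,0,15.6,0,-16.2],[-1,0,0,0,20.8,0,-21.7],[-1,0,0,0,20.8,0,-21.7],[-1,0,0,0,20.8,0,-21.7]]]';python3 -c "
from rig import env;o=env.observe();print(o['q'],o['qvel'])"
```

```text
time_s: 21.98
position: [0.502, -0.0081, 0.1534]
tool_rot: [[0.535, 0.691, -0.485], [0.672, -0.001, 0.74], [0.511, -0.722, -0.465]]
ft_force: [0.8, 0.7, -0.9]
grip_width: 0.0243
[ -22.65985654   12.52556064  120.61598723   71.17194697   16.30012987
 -129.46985606] [ 0.08257921  0.05012915 -0.00116999 -0.09894438  0.02712725  0.47180114]
```

```bash
python3 -m inch '[[[-1,0,0,-0.6,0,0,0],[-1,0,0,-1.2,0,0,0],[-1,0,0,-1.8,0,0,0],[-1,0,0,-1.8,0,0,0],[-1,0,0,-1.8,0,0,0],[-1,0,0,-1.8,0,0,0]]]'; python3 shot.py 16; python3 crop.py scene 16 220 170 330 290 5 s16.png;python3 crop.py top 16 310 200 480 280 4 t16.png; python3 -c "
from rig import env;o=env.observe();print(o['q'],o['qvel'])"
```

```text
time_s: 22.72
position: [0.5021, -0.0082, 0.1356]
tool_rot: [[0.536, 0.692, -0.484], [0.671, -0.001, 0.742], [0.513, -0.722, -0.465]]
ft_force: [-0.7, -0.1, -1.3]
grip_width: 0.0246
22.825 [ 0.5021 -0.0082  0.1356] [[ 0.536   0.6918 -0.4839]
 [ 0.6708 -0.001   0.7417]
 [ 0.5126 -0.7221 -0.4645]] [ 0.8033  0.7799 -0.8424] 0.02435809602724076
[ -22.65758261   15.01674576  122.16638245   85.20624061   15.45787769
 -143.92543026] [-1.54252247e-04 -2.62841329e-02  1.46259620e-01  1.68118843e-01
 -4.03816431e-02 -2.83207206e-03]
```

View pics/s16.png

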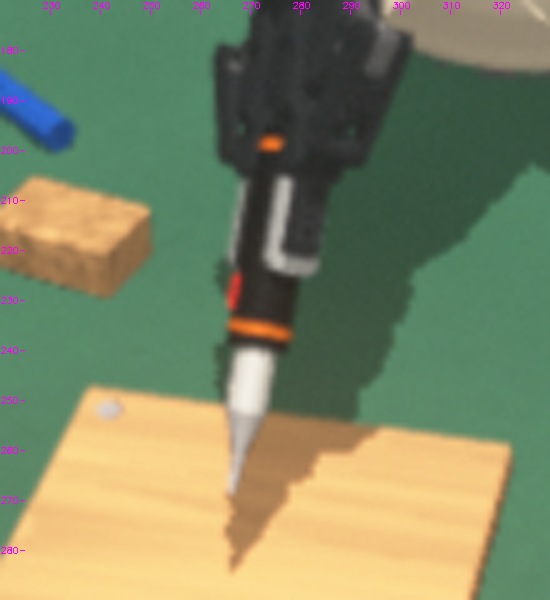

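View pics/t16.png

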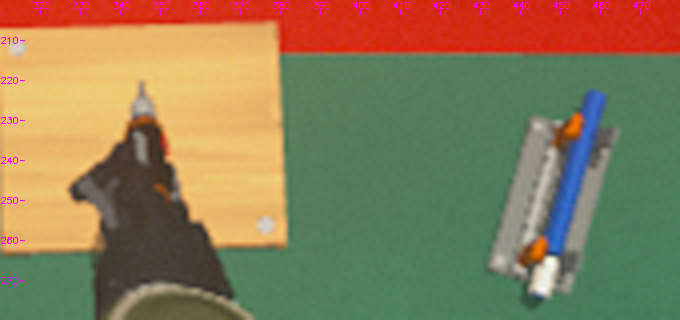

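View pics/scene16.png

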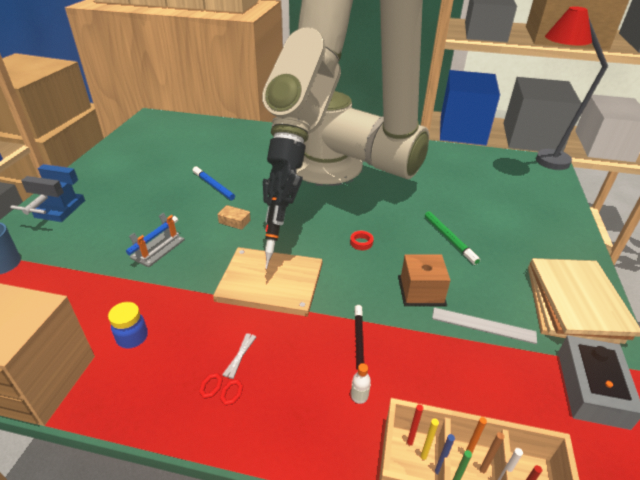

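```bash
python3 - <<'E'
from h import *
np.set_printoptions(precision=4,suppress=True)
X=tri([(265.9,267.9)],[(345,220)])[0];p=np.array([.5021,-.0082,.1356]);d=p-X
print(X,np.linalg.norm(d),np.degrees(np.arccos(d[2]/np.linalg.norm(d))))
ok=abs(X[0]-.5366)<.06 and abs(X[1]+.0112)<.08 and .05<X[2]<.1
from rig import env
if ok: print(env.close_job())
E
```

```text
[ 0.5652 -0.0094  0.0687] 0.092006366732083 43.31249583612531
the job is handed in; nothing more can be done
None
```

The marker is in its clip and the engraver is held slanted above the board. I handed the job in at about 23 s; no verdict was given.

- **Marker:** I took it off the board and found the fork's far wall by touch. I then pushed it down past the jaw until it bottomed (about 7 N, then a firmer 19 N press) and let go. From two views its middle is 44.1 mm above the table and about 3 mm off centre lengthwise, and the jaw noses are back where they started.
- **Engraver:** I drew it straight out of the stand with an 80 N grip. It ended about 43° off upright. The measured tip is 68.7 mm above the table, so about 51 mm above the board, and about 29 mm forward of its centre and inside the edges. It is still, gripped (24 mm opening), and kept well clear of the board throughout.
- **Other things:** In the last picture they stand where they were.

**Checks that failed or disagreed:**
- **Clip sideways position:** the two cameras differed by about 3.4 mm, so a sideways offset of 1.2 to 4.7 mm came out depending on the camera used. I relied on the touch and on the slot, which leaves only 1.5 mm of play each side.
- **Marker ends:** their measured heights differed by 4 mm, and the angle by about 1° from the clip's. I took this as pixel error, because the marker visibly sits in both forks.
- **Lowering the engraver:** the first attempt stopped about 17 mm high because joint 6 was near its limit. I spun the tool about the engraver's axis and then lowered it.

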